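Pack up the respirator test bench

ROBOT

A 6-joint arm with a two-finger parallel gripper is mounted at the origin on the work surface. World frame = base frame: x ahead of the robot, y to its left, z up, the work surface at z = 0. Lengths are in m, angles in rad, forces in N, time in s.
With the tool pointing down it reaches from about 0.425 to 0.95 m from the base axis. Payload 3.5 kg.
Tool frame: the origin (TCP) lies midway between the tips of the shut fingers; the grasp point (between the pads) lies 19 mm behind it; z points along the fingers, y is the line along which they close (so a half turn about z gives the same grasp; the last joint's range is limited). The gripper opens to 85 mm and grips with 20 to 120 N. Pads are 22 mm wide; open, the fingers measure 114 mm over their backs; the gripper's body (76 mm by 85 mm) begins 54 mm behind the grasp point. The pads swing forward as they close: fully open they stand 13 mm farther back than shut.
Start: joints at [-1.385, 0.286, 1.577, -0, 1.279, -0.15], TCP at [0.222, -0.637, 0.231] pointing down, gripper open.
Joint ranges: [-2.77, 2.77], [-0.9, 2.22], [0.21, 2.48], [-1.53, 4.67], [0.24, 2.81], [-2.84, 2.84]. Speed limits (rad/s): [2.79, 2.79, 3.14, 3.14, 3.14, 3.14].

INTERFACE

Orientations are given as a unit quaternion [x, y, z, w].
In Python, from plant import ctrl gives the robot as it stands.
- The arm moves only by the tool move_arm, never from a script. Its argument "plan" is a list of rows, each an object of numbers: "x", "y", "z": the shift along the tool's x, y, z in m; "yaw": the turn about the tool's z in rad; "fingers": the closure, from 0 (fully open) to 1 (shut). In form: [{"x": .., "y": .., "z": .., "yaw": .., "fingers": ..}, ...]. A call has 1 to 5 rows; each row is the pose to reach, as a shift and turn from the pose commanded when the call began, along the tool's axes at that moment; what a row does not reach only later rows make up. A row lasts 1/10 s, in which the tool goes at most 50 mm and 8.59 degrees, less where a joint would pass 70% of its speed; a pose out of reach is approached as far as the arm can. A call with a gripper value outside its range is refused whole. The fingers move at their own pace and stop on an object; "force" is the grip in N (left out, the last holds). Time passes only in rows, so rows that repeat a pose let the fingers close. It gives the time, the measured TCP pose, the force, the opening and the grip force at its end, in the units of the state.
- ctrl.get_state(): the state, without advancing time (a new reading comes with each control period).
- ctrl.read_camera(name): name is "scene" or "top" or "wrist"; returns the picture (384x512x3 uint8, red, green, blue); there is no depth.
- ctrl.camera_model(name): a dict with "intrinsics" (3x3 intrinsics, pixels), "distortion" ([k1, k2, p1, p2, k3] as OpenCV has them; the pictures are not rectified), "cam_to_world" (4x4, takes a point from camera to world coordinates); the wrist camera has in their place "tool_from_camera" (4x4, takes a point from camera to tool coordinates, whose origin is the TCP and whose axes are the flange's). Camera axes: x right, y up, looking along -z (the intrinsics and any distortion apply to the point x, -y, -z); pixel columns grow to the right and rows downward; lengths in m; the calibration is good to about 2 mm. A picture is of the moment at which its call begins: read the wrist's pose just before it. camera_model takes no time and is no camera call.
- ctrl.sign_off(): hands the job in; it is judged then, once.
The state is a dict: "time": time; "qpos": joint angles; "dq": joint speeds; "joint_efforts": joint torques, N m; "eef_pos": TCP position; "tcp_rot": TCP orientation; "contact_force": force on the tool from outside, world axes, zero at the start; "wrist_torque": the same for the moment, N m; "opening": opening from 0.0 (shut) to 1.0 (fully open); "finger_force": force on a finger pad.
Only numpy, scipy, OpenCV 4.12 (cv2) and the standard library are available. Lean on these libraries where they do the work, as an engineer would, in place of code of your own. Each camera call takes 0.05 s, during which the arm holds its last target. There are 200 camera calls.

TASK

The test is over: put every filter canister from the bench into the carrying case, and hang the two spanners by their eyes on the rack, one on each peg. With all the canisters inside, lower the case's lid gently until it is fully shut, and leave the head form, the bottle, the brass coupling and the dish where they stand.

Things in the scene. Friction and masses are not known exactly. Their poses are not given: they have to be found in the camera images.
- canister0: filter canister: olive metal drum 68 mm diameter, 45 mm high, with a threaded neck 40 mm diameter, 20 mm tall on top (65 mm in all), 0.16 kg. Origin at the centre, 32.5 mm above its underside when upright; z points up out of the neck. All canisters are alike; three to five of them are present
- canister1: filter canister: olive metal drum 68 mm diameter, 45 mm high, with a threaded neck 40 mm diameter, 20 mm tall on top (65 mm in all), 0.16 kg. Origin at the centre, 32.5 mm above its underside when upright; z points up out of the neck. All canisters are alike; three to five of them are present
- canister2: filter canister: olive metal drum 68 mm diameter, 45 mm high, with a threaded neck 40 mm diameter, 20 mm tall on top (65 mm in all), 0.16 kg. Origin at the centre, 32.5 mm above its underside when upright; z points up out of the neck. All canisters are alike; three to five of them are present
- canister3: filter canister: olive metal drum 68 mm diameter, 45 mm high, with a threaded neck 40 mm diameter, 20 mm tall on top (65 mm in all), 0.16 kg. Origin at the centre, 32.5 mm above its underside when upright; z points up out of the neck. All canisters are alike; three to five of them are present
- canister4: filter canister: olive metal drum 68 mm diameter, 45 mm high, with a threaded neck 40 mm diameter, 20 mm tall on top (65 mm in all), 0.16 kg. Origin at the centre, 32.5 mm above its underside when upright; z points up out of the neck. All canisters are alike; three to five of them are present
- spanner0: flat dark steel coupling spanner, 8 mm thick, lying flat: a handle bar 20 mm wide and about 90 mm long with a ring eye at the +x end and an open two-pronged jaw at the -x end. Origin at the middle of the handle on its underside; x points to the eye. Total length about 170 mm, 0.12 kg; both spanners are alike
- spanner1: flat dark steel coupling spanner, 8 mm thick, lying flat: a handle bar 20 mm wide and about 90 mm long with a ring eye at the +x end and an open two-pronged jaw at the -x end. Origin at the middle of the handle on its underside; x points to the eye. Total length about 170 mm, 0.12 kg; both spanners are alike
- eye0 (a point): centre of this spanner's ring eye (hole 29 mm across, ring 44 mm outside), 68 mm along x from the origin of the spanner, same axes
- eye1 (a point): centre of this spanner's ring eye (hole 29 mm across, ring 44 mm outside), 68 mm along x from the origin of the spanner, same axes
- case: grey carrying case, fixed, open on top under its lid: 210 mm (x) by 270 mm (y), 100 mm high, walls and floor 6 mm. Origin under its centre on the table; the hinge runs along y at the far (+x) rim
- lid (a joint): black lid on a stiff hinge that stays where it is left: 0 is fully shut, about 1.75 rad is upright and leaning back, 1.9 the stop. Lid 10 mm thick, 210 mm from hinge to front edge, 270 mm wide, with a lip (70 mm wide, 10 mm thick) that sticks out 27 mm beyond the middle of the front edge. A few newtons at the lip move it
- lid_hinge (a point): middle of the hinge line, at the bottom face of the lid, 100 mm above the table; turns with the lid: -x points along the lid to its lip, z out of its top face
- lid_lip (a point): tip of the lid's lip, middle of its thickness, 237 mm from the hinge line
- rack: white and aluminium spanner rack, fixed: a bar 190 mm long and 36 mm tall, its middle 205 mm above the table, on two thin posts and a foot plate 10 mm thick (100 by 200 mm, reaching back from below the bar); two steel pegs 100 mm apart on the bar. Origin on the table below the middle of the bar's front face; the front and the pegs face -x
- peg0 (a point): root of the left (+y) peg, where it leaves the front face of the rack's bar (200 mm above the table); the peg is an 8 mm round rod, 60 mm long, that rises at 45 degrees towards the front (-x of the rack)
- peg1 (a point): root of the right (-y) peg, where it leaves the front face of the rack's bar (200 mm above the table); the peg is an 8 mm round rod, 60 mm long, that rises at 45 degrees towards the front (-x of the rack)
- peg0_tip (a point): tip of the left peg, 42 mm in front of and 42 mm above its root
- peg1_tip (a point): tip of the right peg, 42 mm in front of and 42 mm above its root
- head_form: black test head on a round foot wearing a mask, 330 mm tall, 164 mm across; leave alone. Origin under its centre
- bottle: white bottle, 64 mm diameter, 170 mm tall; leave alone. Origin under its centre
- coupling: brass hose coupling, 48 mm diameter, 52 mm tall; leave alone. Origin under its centre
- dish: white dish, 90 mm diameter, 30 mm tall; leave alone. Origin under its centre
There are look-alikes about, which are no part of the job. Leave any pink look-alike of the canister1 alone.

How it is judged:
On the way, in this order (a step that is already met when the one before it is completed fails the run):
1. every canister is in the case while the lid is open (x of canister0 in the frame of case between -0.085 and 0.085 m and y of canister0 in the frame of case between -0.115 and 0.115 m and z of canister0 in the frame of case between 0.02 and 0.06 m and x of canister1 in the frame of case between -0.085 and 0.085 m and y of canister1 in the frame of case between -0.115 and 0.115 m and z of canister1 in the frame of case between 0.02 and 0.06 m and x of canister2 in the frame of case between -0.085 and 0.085 m and y of canister2 in the frame of case between -0.115 and 0.115 m and z of canister2 in the frame of case between 0.02 and 0.06 m and x of canister3 in the frame of case between -0.085 and 0.085 m and y of canister3 in the frame of case between -0.115 and 0.115 m and z of canister3 in the frame of case between 0.02 and 0.06 m and x of canister4 in the frame of case between -0.085 and 0.085 m and y of canister4 in the frame of case between -0.115 and 0.115 m and z of canister4 in the frame of case between 0.02 and 0.06 m and value of joint lid above 1 rad), for 0.3 s.
2. the lid is lowered until shut (value of joint lid below 0.035 rad), for 0.2 s.
At the end, for the whole second after the job is handed in: every canister lies or stands within the walls of the case, on its floor; the lid is shut to within 0.035 rad; each spanner hangs on a peg of its own, its eye centre within 30 mm (level) and 35 mm of the peg's root and its length within 0.35 rad of vertical, eye up; all at rest and released (x of canister0 in the frame of case between -0.085 and 0.085 m and y of canister0 in the frame of case between -0.115 and 0.115 m and z of canister0 in the frame of case between 0.02 and 0.06 m and x of canister1 in the frame of case between -0.085 and 0.085 m and y of canister1 in the frame of case between -0.115 and 0.115 m and z of canister1 in the frame of case between 0.02 and 0.06 m and x of canister2 in the frame of case between -0.085 and 0.085 m and y of canister2 in the frame of case between -0.115 and 0.115 m and z of canister2 in the frame of case between 0.02 and 0.06 m and x of canister3 in the frame of case between -0.085 and 0.085 m and y of canister3 in the frame of case between -0.115 and 0.115 m and z of canister3 in the frame of case between 0.02 and 0.06 m and x of canister4 in the frame of case between -0.085 and 0.085 m and y of canister4 in the frame of case between -0.115 and 0.115 m and z of canister4 in the frame of case between 0.02 and 0.06 m and value of joint lid below 0.035 rad and (((horizontal distance between eye0 and peg0 below 0.03 m and distance between eye0 and peg0 below 0.035 m and angle between eye0's own x axis and vertical below 0.35 rad) and (horizontal distance between eye1 and peg1 below 0.03 m and distance between eye1 and peg1 below 0.035 m and angle between eye1's own x axis and vertical below 0.35 rad)) or ((horizontal distance between eye0 and peg1 below 0.03 m and distance between eye0 and peg1 below 0.035 m and angle between eye0's own x axis and vertical below 0.35 rad) and (horizontal distance between eye1 and peg0 below 0.03 m and distance between eye1 and peg0 below 0.035 m and angle between eye1's own x axis and vertical below 0.35 rad))) and linear speed of each of canister0, canister1, canister2, canister3, canister4, spanner0, spanner1 below 0.05 m/s); the robot touches nothing.
It fails at once if the lid is slammed (closing faster than 2.5 rad/s) (velocity of joint lid below -2.5 rad/s).
It fails at once if the head form is moved more than 30 mm (distance of head_form from where it was at the start of the episode above 0.03 m).
It fails at once if the bottle is moved more than 30 mm (distance of bottle from where it was at the start of the episode above 0.03 m).
It fails at once if the coupling is moved more than 30 mm (distance of coupling from where it was at the start of the episode above 0.03 m).
It fails at once if the dish is moved more than 30 mm (distance of dish from where it was at the start of the episode above 0.03 m).
Of canister0, canister1, canister2, canister3, canister4 only 3 to 5 are there at a start; the rules pass over those that are not, and their reading is None.
At some moment in a run one of canister0, canister1, canister2, canister3, canister4 may be knocked a few centimetres aside while the robot is not near it.
Once in a run the grip may slacken for a moment while it holds something.
It also fails if it takes over 210 s, if anything falls off the work surface, if the arm or the gripper's body presses on something with over 40 N, if the wrist force passes 120 N, or if a joint passes its speed limit or range.

## Working session

There is one attempt and no reset: what is moved stays moved. The work goes in short steps, Python scripts to look and compute and a tool call to move; the robot and the scene stay as the last step left them, time stands still between calls to the robot, and variables do not carry over. Pictures are saved under pics/ and viewed, at most 14 in all, crops included, and the job is handed in when it is done.

Besides the shell and the picture viewer there is one more tool, called after "Request:" as name(argument=value, ...) on one line, values as JSON. move_arm: Moves the arm, as the interface text tells. Its arguments: {"type":"object","properties":{"plan":{"type":"array"},"force":{"type":"number"}},"required":["plan"]}

```bash
ls; mkdir -p pics; cat > h.py <<'E'
import numpy as np, cv2, json
from plant import ctrl
from scipy.spatial.transform import Rotation as R
def ray(name,px,m=None,T=None):
    m=m or ctrl.camera_model(name); K=np.array(m["intrinsics"]);d=np.array(m["distortion"],float)
    u=cv2.undistortPoints(np.array(px,float).reshape(-1,1,2),K,d).reshape(-1,2)
    if T is None: T=camT(name,m)
    D=np.c_[u[:,0],-u[:,1],-np.ones(len(u))]@T[:3,:3].T
    return T[:3,3],D
def camT(name,m=None,s=None):
    m=m or ctrl.camera_model(name)
    if name!="wrist": return np.array(m["cam_to_world"])
    s=s or ctrl.get_state(); W=np.eye(4); W[:3,:3]=R.from_quat(s["tcp_rot"]).as_matrix(); W[:3,3]=s["eef_pos"]
    return W@np.array(m["tool_from_camera"])
def onz(name,px,z,T=None):
    o,D=ray(name,px,T=T); return o+D*((z-o[2])/D[:,2])[:,None]
def proj(name,P,T=None):
    m=ctrl.camera_model(name); T=camT(name,m) if T is None else T
    c=(np.atleast_2d(P)-T[:3,3])@T[:3,:3]; c[:,1:]*=-1
    return cv2.projectPoints(c,np.zeros(3),np.zeros(3),np.array(m["intrinsics"]),np.array(m["distortion"],float))[0].reshape(-1,2)
def snap(name,f=None,crop=None,scale=1):
    im=ctrl.read_camera(name)
    if f:
        o=im[...,::-1]; 
        if crop: o=o[crop[1]:crop[3],crop[0]:crop[2]]
        cv2.imwrite("pics/"+f,cv2.resize(o,None,fx=scale,fy=scale,interpolation=cv2.INTER_CUBIC))
    return im
def shift(p,yaw=None):
    s=ctrl.get_state(); return R.from_quat(s["tcp_rot"]).as_matrix().T@(np.array(p)-s["eef_pos"])
E
python3 - <<'E'
from h import *
for n in("top","scene"):
    np.save(n+"0.npy",snap(n,n+"0.png",scale=1.56)); m=ctrl.camera_model(n); print(n,np.round(m["cam_to_world"],3).tolist(),np.round(m["intrinsics"],1).tolist())
print(ctrl.camera_model("wrist")); print(ctrl.get_state())
E
```

```text
pics
top [[0.015, 0.998, -0.054, 0.493], [-1.0, 0.015, -0.001, 0.09], [-0.0, 0.054, 0.999, 2.017], [0.0, 0.0, 0.0, 1.0]] [[494.1, 0.0, 252.2], [0.0, 494.1, 191.3], [0.0, 0.0, 1.0]]
scene [[0.73, -0.388, 0.562, 1.522], [0.684, 0.417, -0.599, -0.887], [-0.002, 0.822, 0.57, 1.1], [0.0, 0.0, 0.0, 1.0]] [[447.4, 0.0, 256.9], [0.0, 447.4, 193.1], [0.0, 0.0, 1.0]]
{'intrinsics': array([[272.78542436,   0.        , 255.07658982],
       [  0.        , 272.78542436, 188.68315226],
       [  0.        ,   0.        ,   1.        ]]), 'distortion': array([-0.03464843,  0.        ,  0.        ,  0.        ,  0.        ]), 'tool_from_camera': array([[-1.06577710e-03,  9.54923558e-01,  2.96849900e-01,
         7.72239463e-02],
       [ 9.99998577e-01,  6.29583493e-04,  1.56500464e-03,
         3.39713915e-04],
       [ 1.30756800e-03,  2.96851145e-01, -9.54922870e-01,
        -1.43878200e-01],
       [ 0.00000000e+00,  0.00000000e+00,  0.00000000e+00,
         1.00000000e+00]])}
{'time': 0.1, 'qpos': array([-1.38499206e+00,  2.87140690e-01,  1.57804174e+00,  3.10160082e-06,
        1.27861071e+00, -1.49994956e-01]), 'dq': array([-1.60378972e-03, -1.82346194e-03, -3.03528528e-03,  4.45759881e-04,
       -8.22839600e-05,  2.30020767e-04]), 'joint_efforts': array([ 6.24790009e-04, -4.07293117e+01, -2.93698221e+01, -1.31234247e-04,
        3.42176201e-03, -8.04665092e-06]), 'eef_pos': array([ 0.22234818, -0.63669091,  0.23003706]), 'tcp_rot': array([ 9.85937420e-01,  1.67111322e-01, -1.82140730e-05, -1.10009305e-03]), 'contact_force': array([ 1.66477159, -0.58077668, -0.25183698]), 'wrist_torque': array([-0.03350476,  0.01041958, -0.02471999]), 'finger_force': 0.0, 'opening': 1.0006695734917017}
```

View pics/top0.png

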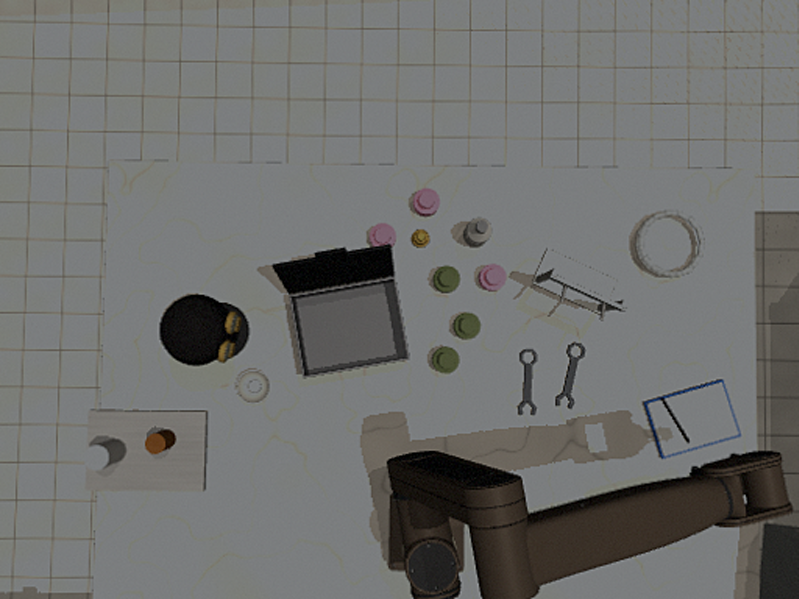

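View pics/scene0.png

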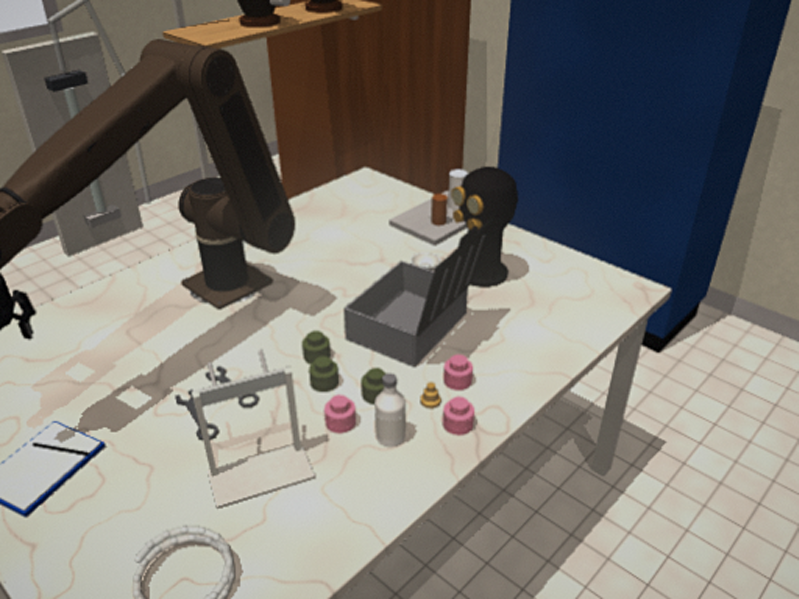

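```bash
python3 - <<'E'
from h import *
im=np.load("top0.npy")[...,::-1]
def sv(f,x0,y0,x1,y1,s): cv2.imwrite("pics/"+f,np.clip(cv2.resize(im[y0:y1,x0:x1],None,fx=s,fy=s,interpolation=cv2.INTER_CUBIC)*1.8,0,255))
sv("c1.png",165,150,325,260,5); sv("c2.png",305,150,415,270,5)
E
```

```text
[ WARN:0@0.540] global loadsave.cpp:1063 imwrite_ Unsupported depth image for selected encoder is fallbacked to CV_8U.
```

View pics/c1.png

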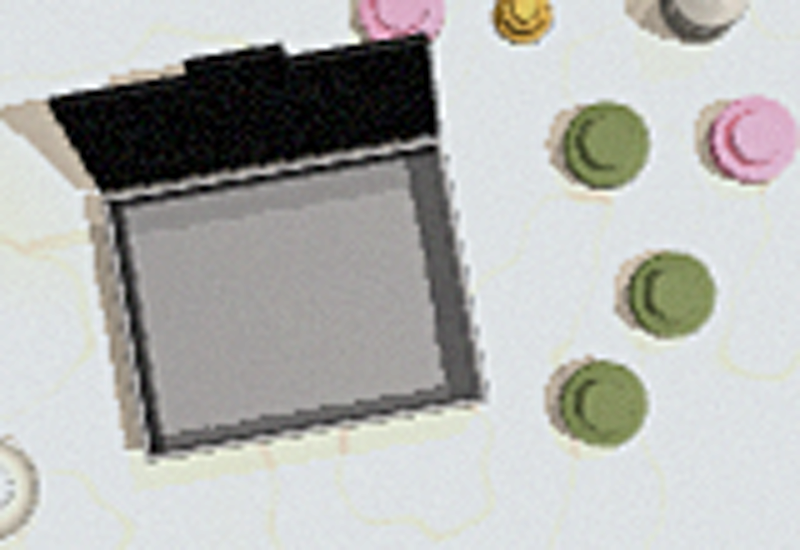

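View pics/c2.png

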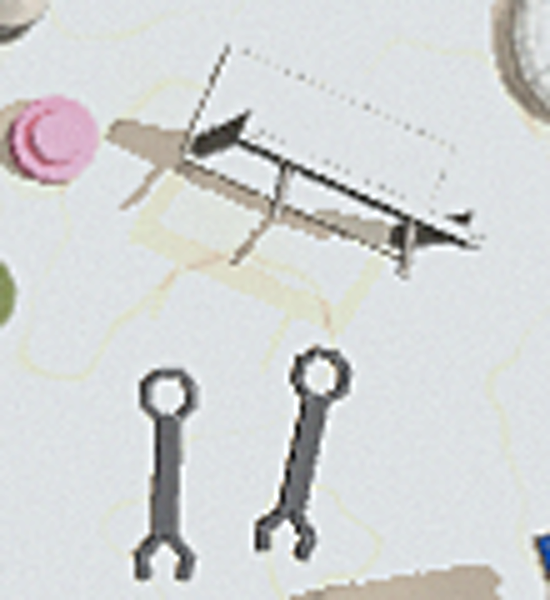

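```bash
python3 - <<'E'
from h import *
np.set_printoptions(precision=4,suppress=True)
c1=lambda p:np.array(p,float)/5+[165,150]
c2=lambda p:np.array(p,float)/5+[305,150]
print("can",onz("top",c1([(607,145),(672,294),(604,403)]),.045)[:,:2])
print("neck",onz("top",c1([(605,140),(675,292),(608,403)]),.065)[:,:2])
C=onz("top",c1([(485,400),(150,458),(107,195),(437,146)]),.1)[:,:2];print("case",C,C.mean(0), np.linalg.norm(np.diff(C,axis=0),axis=1))
e=C[0]-C[1]+C[3]-C[2]; print("y dir",np.arctan2(*(-e)[::-1])-np.pi/2)
P=onz("top",c2([(288,165),(412,218)]),.2);print("pegroot",P)
T=onz("top",c2([(278,213),(405,272)]),.242);print("pegtip",T)
d=P[0]-P[1];print("rackyaw",np.arctan2(d[1],d[0])-np.pi/2,np.linalg.norm(d))
B=onz("top",c2([(185,162),(400,258)]),.01);print("footfront",B)
S=onz("top",c2([(167,395),(320,376),(166,475),(307,450),(163,535),(290,518)]),.008);print("sp",S)
for a,b in((0,4),(1,5)):
  d=S[a]-S[b];print(np.arctan2(d[1],d[0]),np.linalg.norm(d))
E
```

```text
can [[ 0.6509 -0.0435]
 [ 0.5325 -0.0967]
 [ 0.445  -0.0434]]
neck [[ 0.6532 -0.0405]
 [ 0.5337 -0.0971]
 [ 0.4456 -0.0452]]
case [[0.4473 0.0524]
 [0.3988 0.3104]
 [0.6017 0.3482]
 [0.6437 0.0924]] [0.5229 0.2009] [0.2626 0.2064 0.2592]
y dir 0.17436415880062883
pegroot [[ 0.6279 -0.3133  0.2   ]
 [ 0.5902 -0.404   0.2   ]]
pegtip [[ 0.5901 -0.2969  0.242 ]
 [ 0.5491 -0.3876  0.242 ]]
rackyaw -0.39337252136761935 0.09829279700703188
footfront [[ 0.6432 -0.272   0.01  ]
 [ 0.5677 -0.4461  0.01  ]]
sp [[ 0.4539 -0.2587  0.008 ]
 [ 0.4713 -0.3821  0.008 ]
 [ 0.3895 -0.2582  0.008 ]
 [ 0.4114 -0.3717  0.008 ]
 [ 0.3412 -0.256   0.008 ]
 [ 0.3566 -0.3581  0.008 ]]
-0.0242505603079883 0.11272260350881612
-0.2065667475025928 0.1171560715742837
```

Candidates (top view px): olive drums (446,278), (466,326), (444,359) are the canisters; pink ones (426,202), (381,235), (491,277) are look-alikes. The close crop confirms three olive drums. The spanners lie with their eyes at (528,357) and (575,350). I start with the right spanner.

Request:
move_arm(plan=[{"x":0.03,"y":-0.022,"z":0.012,"yaw":0.14,"fingers":0.4},{"x":0.06,"y":-0.044,"z":0.024,"yaw":0.27,"fingers":0.4},{"x":0.09,"y":-0.066,"z":0.036,"yaw":0.41,"fingers":0.4},{"x":0.12,"y":-0.088,"z":0.048,"yaw":0.543,"fingers":0.4},{"x":0.15,"y":-0.11,"z":0.06,"yaw":0.543,"fingers":0.4}], force=40)

```text
time: 0.6
eef_pos: [0.3283, -0.4824, 0.1703]
tcp_rot: [0.995, -0.105, -0.0, -0.0]
contact_force: [0.8, 0.1, 0.3]
opening: 0.594
finger_force: 0.0
```

```bash
cat >> h.py <<'E'
def go(p,th=None):
    "shift in tool axes and yaw to reach world p with tool-x heading th"
    s=ctrl.get_state(); M=R.from_quat(s["tcp_rot"]).as_matrix(); t0=np.arctan2(M[1,0],M[0,0])
    print("t%.1f"%s["time"],"now",np.round(s["eef_pos"],4),"th %.3f"%t0,"shift",np.round(M.T@(np.array(p)-s["eef_pos"]),4),"yaw",None if th is None else round(float((t0-th+np.pi)%(2*np.pi)-np.pi),3),"open %.2f"%s["opening"],"F",np.round(s["contact_force"],1))
E
python3 -c "
from h import *
go([.405,-.368,.12],-.207)"
```

```text
t0.6 now [ 0.3283 -0.4824  0.1703] th -0.210 shift [ 0.0512 -0.1278  0.0504] yaw -0.003 open 0.59 F [0.8 0.1 0.3]
```

Request:
move_arm(plan=[{"x":0.017,"y":-0.042,"z":0.017},{"x":0.034,"y":-0.085,"z":0.034},{"x":0.051,"y":-0.128,"z":0.05},{"x":0.051,"y":-0.128,"z":0.05}])

```text
validation failed for argument at $.pl...
```

```bash
python3 -c "
from h import *
go([.405,-.368,.0],-.207)
im=snap('wrist','w1.png',scale=1.56)
print(proj('wrist',[[.4713,-.3821,.008],[.405,-.368,.008],[.3566,-.3581,.008],[.4539,-.2587,.008]])*1.56)"
```

```text
t0.6 now [ 0.3283 -0.4824  0.1703] th -0.210 shift [ 0.0513 -0.1277  0.1704] yaw -0.003 open 0.59 F [0.8 0.1 0.3]
[[218.3647346   97.44119053]
 [229.10493556 201.19459587]
 [237.0289724  269.14349118]
 [ 62.43551554 165.81570029]]
```

View pics/w1.png

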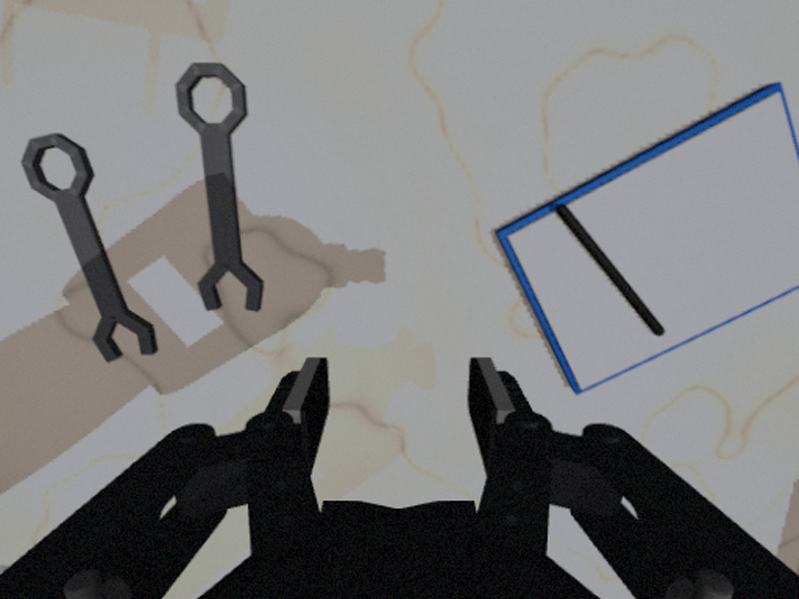

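The wrist picture shows both spanners: the right one's eye is at (211,98) with its handle ending at (229,262), and the left one's eye is at (57,165) with its handle ending at (117,313). The rows need all their keys.

```bash
python3 -c "
from h import *
S=onz('wrist',np.array([[211,98],[230,262],[57,165],[117,313]])/1.56,.008)
for a,b in((0,1),(2,3)):
  d=S[a]-S[b];u=d/np.linalg.norm(d);o=S[a]-.068*u;print(S[a],S[b],np.arctan2(d[1],d[0]),np.linalg.norm(d),o);
  if a==0: go([o[0],o[1],.12],np.arctan2(d[1],d[0]))"
```

```text
[ 0.47205701 -0.37715041  0.008     ] [ 0.3628437  -0.35466474  0.008     ] -0.20305028989320117 0.1115040445820636 [ 0.405454   -0.36343767  0.008     ]
t0.7 now [ 0.3304 -0.4765  0.1673] th -0.205 shift [ 0.0506 -0.1256  0.0483] yaw -0.002 open 0.61 F [ 1.8  3.  -1.6]
[ 0.45530806 -0.25500039  0.008     ] [ 0.34250093 -0.2543411   0.008     ] -0.005844349045286373 0.11280905951830764 [ 0.38730922 -0.25460298  0.008     ]
```

Request:
move_arm(plan=[{"x":0.017,"y":-0.043,"z":0.017,"yaw":0,"fingers":0.4},{"x":0.034,"y":-0.087,"z":0.034,"yaw":0,"fingers":0.4},{"x":0.052,"y":-0.13,"z":0.05,"yaw":0,"fingers":0.4},{"x":0.052,"y":-0.13,"z":0.05,"yaw":0,"fingers":0.4},{"x":0.052,"y":-0.13,"z":0.05,"yaw":0,"fingers":0.4}])

```text
time: 1.15
eef_pos: [0.4056, -0.3664, 0.1206]
tcp_rot: [0.995, -0.102, -0.001, -0.0]
contact_force: [0.4, -0.9, 0.8]
opening: 0.604
finger_force: 0.0
```

```bash
python3 -c "
from h import *
go([.4055,-.364,0])
im=snap('wrist','w2.png',scale=1.5)
go([.4055,-.364,0]);go([.4055,-.364,0])"
```

```text
t1.1 now [ 0.4056 -0.3664  0.1206] th -0.205 shift [-0.0004 -0.0022  0.1206] yaw None open 0.60 F [ 0.4 -0.9  0.8]
t1.2 now [ 0.4055 -0.3678  0.1214] th -0.206 shift [-0.0008 -0.0038  0.1214] yaw None open 0.60 F [-0.2 -0.8  0.2]
t1.2 now [ 0.4055 -0.3678  0.1214] th -0.206 shift [-0.0008 -0.0038  0.1214] yaw None open 0.60 F [-0.2 -0.8  0.2]
```

View pics/w2.png

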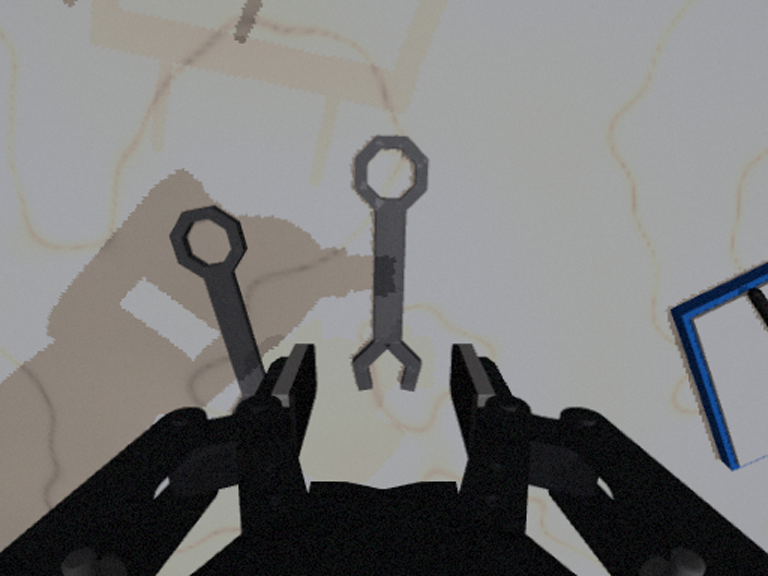

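The fingers' midline (column 383) nearly coincides with the spanner handle: eye at (391,171), handle end at (387,341).

```bash
python3 -c "
from h import *
S=onz('wrist',np.array([[391,171],[387,341],[208,242]])/1.5,.008)
d=S[0]-S[1];u=d/np.linalg.norm(d);o=S[0]-.068*u;print(S,np.linalg.norm(d));go([o[0],o[1],.003],np.arctan2(d[1],d[0]))"
```

```text
[[ 0.47153015 -0.38612613  0.008     ]
 [ 0.36112468 -0.36076804  0.008     ]
 [ 0.45286952 -0.26221712  0.008     ]] 0.11328018137967391
t1.2 now [ 0.4055 -0.3678  0.1214] th -0.206 shift [0.0004 0.0031 0.1184] yaw 0.019 open 0.60 F [-0.2 -0.8  0.2]
```

Request:
move_arm(plan=[{"x":0,"y":0.002,"z":0.04,"yaw":0.015,"fingers":0.5},{"x":0,"y":0.002,"z":0.08,"yaw":0.015,"fingers":0.5},{"x":0,"y":0.002,"z":0.108,"yaw":0.015,"fingers":0.5},{"x":0,"y":0.002,"z":0.116,"yaw":0.015,"fingers":0.5},{"x":0,"y":0.002,"z":0.118,"yaw":0.015,"fingers":0.5}], force=60)

```text
time: 1.7
eef_pos: [0.4043, -0.3705, 0.003]
tcp_rot: [0.994, -0.112, -0.0, -0.0]
contact_force: [-0.1, 0.3, -0.0]
opening: 0.5
finger_force: 0.0
```

Request:
move_arm(plan=[{"x":0,"y":0,"z":0,"yaw":0,"fingers":1},{"x":0,"y":0,"z":0,"yaw":0,"fingers":1},{"x":0,"y":0,"z":0,"yaw":0,"fingers":1},{"x":0,"y":0,"z":0,"yaw":0,"fingers":1},{"x":0,"y":0,"z":0,"yaw":0,"fingers":1}], force=60)

```text
time: 2.2
eef_pos: [0.406, -0.3712, 0.0056]
tcp_rot: [0.994, -0.111, 0.001, 0.002]
contact_force: [-1.6, -0.9, 7.0]
opening: 0.198
finger_force: 59.1
```

Request:
move_arm(plan=[{"x":0,"y":0,"z":-0.03,"yaw":0,"fingers":1},{"x":0,"y":0,"z":-0.07,"yaw":0,"fingers":1},{"x":0,"y":0,"z":-0.11,"yaw":0,"fingers":1},{"x":0,"y":0,"z":-0.15,"yaw":0,"fingers":1},{"x":0,"y":0,"z":-0.19,"yaw":0,"fingers":1}])

```text
time: 2.7
eef_pos: [0.4049, -0.3687, 0.1948]
tcp_rot: [0.994, -0.111, 0.0, -0.0]
contact_force: [0.0, -0.4, -1.0]
opening: 0.197
finger_force: 58.7
```

Request:
move_arm(plan=[{"x":0,"y":0,"z":-0.04,"yaw":0.06,"fingers":1},{"x":0,"y":0,"z":-0.08,"yaw":0.12,"fingers":1},{"x":0.015,"y":-0.009,"z":-0.105,"yaw":0.17,"fingers":1},{"x":0.036,"y":-0.018,"z":-0.105,"yaw":0.17,"fingers":1},{"x":0.057,"y":-0.026,"z":-0.105,"yaw":0.17,"fingers":1}])

```text
time: 3.2
eef_pos: [0.4673, -0.3564, 0.3002]
tcp_rot: [0.981, -0.195, 0.001, 0.001]
contact_force: [-0.3, 0.2, -1.2]
opening: 0.196
finger_force: 58.7
```

Request:
move_arm(plan=[{"x":0,"y":0,"z":0,"yaw":0,"fingers":1},{"x":0,"y":0,"z":0,"yaw":0,"fingers":1}])

```text
time: 3.4
eef_pos: [0.4662, -0.356, 0.2977]
tcp_rot: [0.981, -0.194, -0.001, -0.0]
contact_force: [0.1, 0.4, -0.9]
opening: 0.195
finger_force: 58.7
```

```bash
python3 -c "
from h import *
a=snap('wrist');b=snap('scene')[215:325,90:220]
go([.486,-.362,.262],-.393)
o=np.zeros((576,800,3),np.uint8); o[:384,:512]=a; b=cv2.resize(b,(454,384),interpolation=cv2.INTER_CUBIC)
cv2.imwrite('pics/w3.png',np.hstack([a[:,100:446,::-1],b[...,::-1]]))"
```

```text
t3.5 now [ 0.4657 -0.3564  0.2978] th -0.392 shift [ 0.021  -0.0026  0.0358] yaw 0.001 open 0.19 F [-0.   0.5 -1.5]
```

View pics/w3.png

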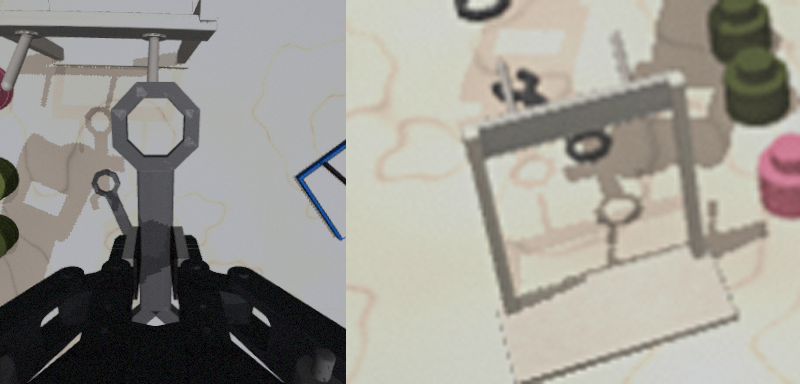

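The ring eye is level at (155,125), in line with peg1 (root at (153,37), the tip under the ring). The bar is horizontal in view, so the rack's yaw agrees.

```bash
python3 -c "
from h import *
np.set_printoptions(precision=4,suppress=True)
print('roots',onz('wrist',[[125,36],[253,36]],.2)); print('tip0',onz('wrist',[[108,83]],.242))
e=onz('wrist',[[255,125]],.298); print('eye',e)
u=np.array([.924,-.383]);s=ctrl.get_state()['eef_pos'];print('eye-tcp along',(e[0,:2]-s[:2])@u)
r=onz('wrist',[[125,36],[253,36]],.2)
for q in r:print((q[:2]-s[:2])@u, (q[:2]-s[:2])@[ -u[1],u[0]])
print(proj('wrist',[[.548,-.389,.242]]))
"
```

```text
roots [[ 0.6263 -0.3088  0.2   ]
 [ 0.586  -0.4035  0.2   ]]
tip0 [[ 0.5898 -0.2964  0.242 ]]
eye [[ 0.5276 -0.3812  0.298 ]]
eye-tcp along 0.0666971734939591
0.13022684373892163 0.10550979851514966
0.12921063059315335 0.002602255691528707
[[254.2826  86.5995]]
```

Request:
move_arm(plan=[{"x":0.011,"y":-0.001,"z":0,"yaw":0,"fingers":1},{"x":0.022,"y":-0.001,"z":0.01,"yaw":0,"fingers":1},{"x":0.022,"y":-0.001,"z":0.03,"yaw":0,"fingers":1},{"x":0.022,"y":-0.001,"z":0.05,"yaw":0,"fingers":1},{"x":0.022,"y":-0.001,"z":0.055,"yaw":0,"fingers":1}])

```text
time: 4.0
eef_pos: [0.4863, -0.3633, 0.2392]
tcp_rot: [0.981, -0.195, -0.003, -0.002]
contact_force: [-0.8, -0.2, -1.6]
opening: 0.195
finger_force: 58.7
```

Request:
move_arm(plan=[{"x":0.005,"y":0,"z":0.005,"yaw":0,"fingers":1},{"x":0.01,"y":0,"z":0.01,"yaw":0,"fingers":1},{"x":0.014,"y":0,"z":0.014,"yaw":0,"fingers":1},{"x":0.014,"y":0,"z":0.014,"yaw":0,"fingers":1}])

```text
time: 4.4
eef_pos: [0.5006, -0.3697, 0.2292]
tcp_rot: [0.981, -0.195, 0.0, -0.0]
contact_force: [0.3, -0.7, -1.2]
opening: 0.194
finger_force: 58.7
```

```bash
python3 -c "
from h import *
a=snap('wrist');b=snap('scene')[215:325,90:220]
go([.486,-.362,.262],-.393)
b=cv2.resize(b,(454,384),interpolation=cv2.INTER_CUBIC)
cv2.imwrite('pics/w4.png',np.hstack([a[:,100:446,::-1],b[...,::-1]]))"
```

```text
t4.5 now [ 0.5003 -0.3696  0.2297] th -0.392 shift [-0.0161 -0.0016 -0.0323] yaw 0.001 open 0.19 F [-0.5 -0.4 -1.6]
```

View pics/w4.png

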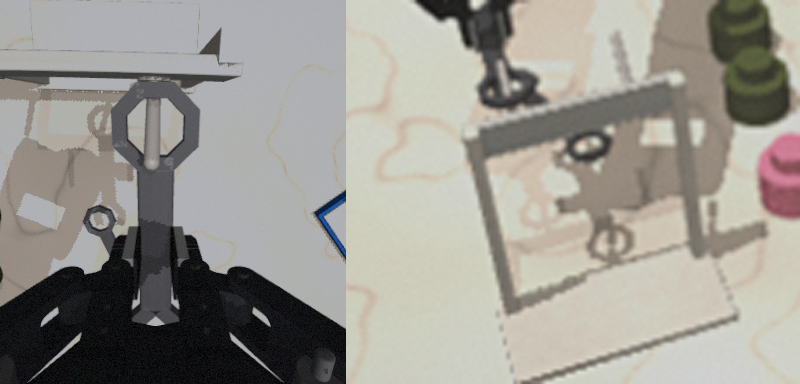

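The peg comes up through the eye in both views (its tip is at (153,165) in the wrist half). Now I release it.

Request:
move_arm(plan=[{"x":0,"y":0,"z":0,"yaw":0,"fingers":0.5},{"x":0,"y":0,"z":0,"yaw":0,"fingers":0.4},{"x":0,"y":0,"z":0,"yaw":0,"fingers":0.3},{"x":0,"y":0,"z":0,"yaw":0,"fingers":0.3},{"x":0,"y":0,"z":0,"yaw":0,"fingers":0.3}])

```text
time: 5.0
eef_pos: [0.5, -0.3695, 0.2296]
tcp_rot: [0.981, -0.195, 0.0, 0.0]
contact_force: [1.0, -0.1, 0.1]
opening: 0.703
finger_force: 0.0
```

Request:
move_arm(plan=[{"x":0,"y":0,"z":-0.02,"yaw":0,"fingers":0.3},{"x":-0.02,"y":0,"z":-0.05,"yaw":0,"fingers":0.3},{"x":-0.05,"y":0,"z":-0.08,"yaw":0,"fingers":0.3},{"x":-0.08,"y":-0.01,"z":-0.08,"yaw":0,"fingers":0.3},{"x":-0.1,"y":-0.03,"z":-0.08,"yaw":0,"fingers":0.3}])

```text
time: 5.5
eef_pos: [0.418, -0.3038, 0.3111]
tcp_rot: [0.981, -0.196, 0.001, 0.001]
contact_force: [-0.3, -0.1, 0.2]
opening: 0.697
finger_force: 0.0
```

```bash
python3 -c "
from h import *
a=snap('wrist');b=snap('scene')[215:325,90:220]
go([.3868,-.2585,.12],-.015)
b=cv2.resize(b,(454,384),interpolation=cv2.INTER_CUBIC)
cv2.imwrite('pics/w5.png',np.hstack([a[:,100:446,::-1],b[...,::-1]]))"
```

```text
t5.6 now [ 0.4182 -0.3016  0.31  ] th -0.391 shift [-0.0456 -0.0278  0.19  ] yaw -0.376 open 0.70 F [-0.  -0.4 -0.6]
```

View pics/w5.png

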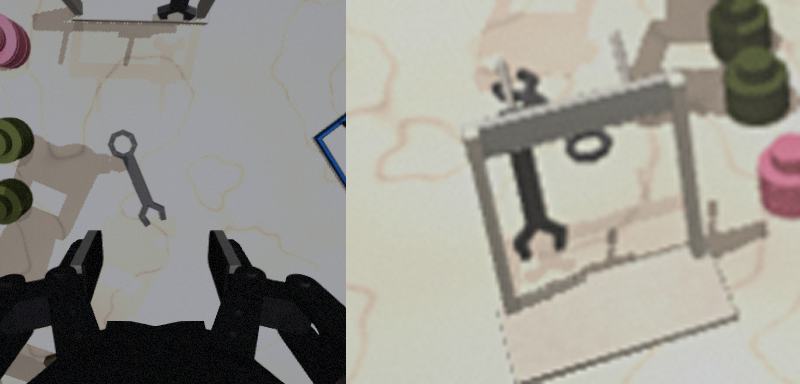

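The first spanner hangs on peg1. The other lies untouched, with its eye at (123,144) and handle end at (147,203).

```bash
python3 -c "
from h import *
S=onz('wrist',np.array([[223,144],[248,204]]),.008)
d=S[0]-S[1];u=d/np.linalg.norm(d);o=S[0]-.068*u;print(S,np.linalg.norm(d),np.arctan2(d[1],d[0]),o);go([o[0],o[1],.11],np.arctan2(d[1],d[0]))"
```

```text
[[ 0.45219201 -0.25759083  0.008     ]
 [ 0.3405381  -0.25466588  0.008     ]] 0.1116922129908602 -0.02619058415699735 [ 0.38421533 -0.25581007  0.008     ]
t5.6 now [ 0.4182 -0.3016  0.31  ] th -0.391 shift [-0.049  -0.0293  0.2   ] yaw -0.365 open 0.70 F [-0.  -0.4 -0.6]
```

Request:
move_arm(plan=[{"x":-0.01,"y":-0.006,"z":0.04,"yaw":-0.08,"fingers":0.5},{"x":-0.02,"y":-0.012,"z":0.08,"yaw":-0.16,"fingers":0.5},{"x":-0.03,"y":-0.018,"z":0.12,"yaw":-0.24,"fingers":0.5},{"x":-0.04,"y":-0.024,"z":0.16,"yaw":-0.32,"fingers":0.5},{"x":-0.047,"y":-0.029,"z":0.2,"yaw":-0.367,"fingers":0.5}])

```text
time: 6.1
eef_pos: [0.3867, -0.2588, 0.1079]
tcp_rot: [1.0, -0.011, 0.0, 0.0]
contact_force: [-0.6, -0.5, 0.5]
opening: 0.499
finger_force: 0.0
```

Request:
move_arm(plan=[{"x":0,"y":0,"z":0,"yaw":0,"fingers":0.5},{"x":0,"y":0,"z":0,"yaw":0,"fingers":0.5},{"x":0,"y":0,"z":0,"yaw":0,"fingers":0.5}])

```text
time: 6.4
eef_pos: [0.3886, -0.2609, 0.1121]
tcp_rot: [1.0, -0.013, 0.002, 0.002]
contact_force: [0.0, -0.5, 0.1]
opening: 0.5
finger_force: 0.0
```

```bash
python3 -c "
from h import *
a=snap('wrist');np.save('a.npy',a);go([.386,-.257,.003],-.024)
g=a.max(2); ex=proj('wrist',[[.4535,-.258,.008],[.386,-.257,.008],[.341,-.2555,.008]]);print(ex)
for r in range(int(ex[0,1])-35,int(ex[2,1])+25,6):
  c=np.where(g[r,200:300]<75)[0]+200
  print(r,c.min() if len(c) else None,c.max() if len(c) else None,len(c),end='; ')
cv2.imwrite('pics/w6.png',a[...,::-1])
"
```

```text
t6.5 now [ 0.3886 -0.2609  0.1123] th -0.026 shift [-0.0032 -0.0043  0.1093] yaw -0.002 open 0.50 F [ 0.2 -0.1  0.1]
[[249.98044895 119.19899187]
 [251.21331045 191.81258204]
 [251.11772177 234.4575927 ]]
84 None None 0; 90 None None 0; 96 None None 0; 102 None None 0; 108 None None 0; 114 235 235 1; 120 None None 0; 126 235 269 2; 132 240 265 3; 138 249 257 3; 144 None None 0; 150 242 243 2; 156 243 262 2; 162 243 258 8; 168 243 262 20; 174 243 262 20; 180 243 262 20; 186 243 262 20; 192 243 260 7; 198 243 260 3; 204 243 262 3; 210 244 262 10; 216 244 262 12; 222 244 262 15; 228 205 298 33; 234 203 299 40; 240 200 299 57; 246 200 299 55; 252 200 299 32; 258 200 299 44;
```

View pics/w6.png

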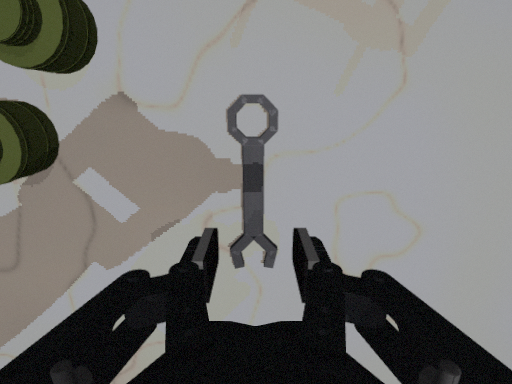

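The spanner is centred between the fingers: handle at column 253, eye at row 118. I descend and grip it.

Request:
move_arm(plan=[{"x":-0.001,"y":-0.001,"z":0.04,"yaw":0,"fingers":0.5},{"x":-0.001,"y":-0.001,"z":0.08,"yaw":0,"fingers":0.5},{"x":-0.001,"y":-0.001,"z":0.1,"yaw":0,"fingers":0.5},{"x":-0.001,"y":-0.001,"z":0.107,"yaw":0,"fingers":0.5},{"x":-0.001,"y":-0.001,"z":0.108,"yaw":0,"fingers":0.5}])

```text
time: 6.95
eef_pos: [0.3866, -0.2587, 0.0022]
tcp_rot: [1.0, -0.013, 0.001, 0.001]
contact_force: [0.1, -0.3, -0.3]
opening: 0.5
finger_force: 0.0
```

Request:
move_arm(plan=[{"x":0,"y":0,"z":0,"yaw":0,"fingers":1},{"x":0,"y":0,"z":0,"yaw":0,"fingers":1},{"x":0,"y":0,"z":0,"yaw":0,"fingers":1},{"x":0,"y":0,"z":0,"yaw":0,"fingers":1},{"x":0,"y":0,"z":0,"yaw":0,"fingers":1}], force=60)

```text
time: 7.45
eef_pos: [0.3872, -0.2592, 0.0036]
tcp_rot: [1.0, -0.013, 0.002, 0.002]
contact_force: [-1.0, 0.6, 6.8]
opening: 0.208
finger_force: 58.8
```

Request:
move_arm(plan=[{"x":0,"y":0,"z":-0.03,"yaw":0,"fingers":1},{"x":0,"y":0,"z":-0.07,"yaw":0,"fingers":1},{"x":0,"y":0,"z":-0.11,"yaw":0,"fingers":1},{"x":0,"y":0,"z":-0.15,"yaw":0,"fingers":1},{"x":0,"y":0,"z":-0.19,"yaw":0,"fingers":1}])

```text
time: 7.95
eef_pos: [0.3855, -0.2574, 0.1934]
tcp_rot: [1.0, -0.013, 0.0, 0.0]
contact_force: [0.2, -0.3, -0.9]
opening: 0.208
finger_force: 59.2
```

```bash
python3 -c "
from h import *
u=np.array([.924,-.383]); t=np.array([.6275,-.3115])-(.130)*u  # root0 minus same offset as before threading
print(t); go([t[0],t[1],.298],-.393)"
```

```text
[ 0.50738 -0.26171]
t8.0 now [ 0.3855 -0.2574  0.1934] th -0.025 shift [ 0.122   0.0013 -0.1045] yaw 0.368 open 0.21 F [ 0.2 -0.3 -0.9]
```

Request:
move_arm(plan=[{"x":0,"y":0,"z":-0.04,"yaw":0.07,"fingers":1},{"x":0,"y":0,"z":-0.08,"yaw":0.15,"fingers":1},{"x":0.03,"y":0.001,"z":-0.105,"yaw":0.22,"fingers":1},{"x":0.06,"y":0.001,"z":-0.105,"yaw":0.3,"fingers":1},{"x":0.085,"y":0.001,"z":-0.105,"yaw":0.368,"fingers":1}])

```text
time: 8.45
eef_pos: [0.4722, -0.2611, 0.2986]
tcp_rot: [0.98, -0.197, 0.002, 0.001]
contact_force: [-0.4, -1.0, -1.6]
opening: 0.2
finger_force: 59.2
```

Request:
move_arm(plan=[{"x":0.016,"y":0.006,"z":0,"yaw":0,"fingers":1},{"x":0.032,"y":0.014,"z":0,"yaw":0,"fingers":1},{"x":0.032,"y":0.014,"z":0,"yaw":0,"fingers":1},{"x":0.032,"y":0.014,"z":0,"yaw":0,"fingers":1}])

```text
time: 8.85
eef_pos: [0.4945, -0.2857, 0.2961]
tcp_rot: [0.981, -0.195, -0.0, -0.0]
contact_force: [-0.8, -0.3, -0.8]
opening: 0.206
finger_force: 59.2
```

```bash
python3 -c "
from h import *
a=snap('wrist');b=snap('scene')[215:325,90:220]
go([.5053,-.2634,.298],-.393); print(proj('wrist',[[.6265,-.3115,.2],[.588,-.404,.2],[.5895,-.297,.242]])-[100,0])
b=cv2.resize(b,(454,384),interpolation=cv2.INTER_CUBIC)
cv2.imwrite('pics/w7.png',np.hstack([a[:,100:446,::-1],b[...,::-1]]))"
```

```text
t8.9 now [ 0.4943 -0.2855  0.2964] th -0.393 shift [ 0.0016 -0.0246 -0.0016] yaw -0.0 open 0.20 F [-0.9  0.7 -1.4]
[[122.46846404  31.86164714]
 [248.93201441  32.41952304]
 [118.36232632  80.80071102]]
```

View pics/w7.png

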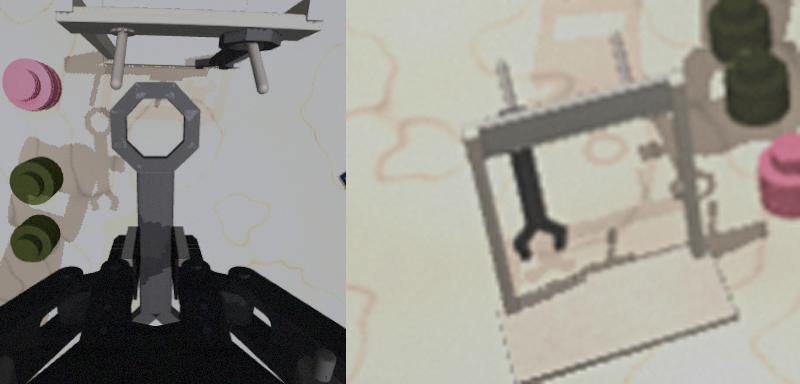

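The peg tip at (116,84) is left of the eye at (155,125): a lateral offset of −25 mm, which agrees with the computed shift. I correct it and thread the eye as before.

Request:
move_arm(plan=[{"x":0,"y":-0.012,"z":0,"yaw":0,"fingers":1},{"x":0.001,"y":-0.025,"z":0,"yaw":0,"fingers":1},{"x":0.001,"y":-0.025,"z":0,"yaw":0,"fingers":1},{"x":0.012,"y":-0.025,"z":0,"yaw":0,"fingers":1},{"x":0.024,"y":-0.025,"z":0.01,"yaw":0,"fingers":1}])

```text
time: 9.45
eef_pos: [0.5281, -0.2728, 0.2884]
tcp_rot: [0.981, -0.195, 0.002, 0.001]
contact_force: [-0.2, 0.0, -1.4]
opening: 0.203
finger_force: 59.2
```

Request:
move_arm(plan=[{"x":0,"y":0,"z":0.01,"yaw":0,"fingers":1},{"x":0,"y":0,"z":0.025,"yaw":0,"fingers":1},{"x":0,"y":0,"z":0.043,"yaw":0,"fingers":1},{"x":0.007,"y":0,"z":0.05,"yaw":0,"fingers":1},{"x":0.014,"y":0,"z":0.057,"yaw":0,"fingers":1}])

```text
time: 9.95
eef_pos: [0.5396, -0.2776, 0.2281]
tcp_rot: [0.981, -0.195, -0.001, -0.0]
contact_force: [-0.1, -0.8, -0.9]
opening: 0.208
finger_force: 60.7
```

Request:
move_arm(plan=[{"x":0,"y":0,"z":0,"yaw":0,"fingers":1},{"x":0,"y":0,"z":0,"yaw":0,"fingers":1}])

```text
time: 10.15
eef_pos: [0.54, -0.2778, 0.2297]
tcp_rot: [0.981, -0.195, 0.0, 0.0]
contact_force: [-0.2, -0.4, -1.1]
opening: 0.204
finger_force: 60.7
```

```bash
python3 -c "
from h import *
a=snap('wrist')
go([.5386,-.2772,.2297],-.393)
g=a[80:190,205:305].max(2); g=cv2.resize(g,(50,37),interpolation=cv2.INTER_AREA)
print('\n'.join(''.join('#' if v<80 else ('+' if v<120 else '.') for v in r) for r in g))"
```

```text
t10.2 now [ 0.54   -0.2778  0.2301] th -0.393 shift [-0.0015 -0.      0.0004] yaw -0.0 open 0.20 F [-0.9  0.1 -0.4]
....++###+++.........++...........................
......+++++....++++++++++++++++++++...............
..............+++++++++++++++++++++++.............
...........+++++++++++++++++++++++++++............
..........++++++++++++++++++++++.+++++++..........
.........++++++++++++++++++++++++++++++++.........
.......++++++++++++.++++++++...+++++++++++........
.......++++++++++....+....++....++++++++++++......
.....+++++++++++.....+............+++++++++++.....
....++++++++++......................+++++++++++...
...++++++++++........................++++..++.....
...+++....++..........................++..+++++...
...++++++++............................++++++++...
...++++++++.........+..................++++++++...
...+++++++#.........+..................++++++++...
...++++++++.........+..................++++++++...
...+++++++#.........+..................++++++++...
...+++++++#.........+..................++++++++...
...+++++++#.........+..................#+++++++...
...+++++++#....
[... 202 characters left out ...]
+##..................+#+++++++++.....
......++++++++++#+..............+#++++++++++......
........+++++++++##+...........##+++++++++........
.........+++++++###+.......+###++++++++++.........
...........++++++##+.......++++++++++++...........
............+++++++++.....++++++++++++............
.............++++.++++++++++++++++++..............
................+++++++++++++++++++...............
................#++++++++++++++++++...............
................#+++++++++++++++++................
................#+++++++++++++++++................
................#+++++++++++++++++................
................#+++++++++++++++++................
................#+++++++++++++++++................
```

The peg overlaps the near ring edge, as with the first spanner, so it is threaded. I release it and back off.

Request:
move_arm(plan=[{"x":0,"y":0,"z":0,"yaw":0,"fingers":0.5},{"x":0,"y":0,"z":0,"yaw":0,"fingers":0.4},{"x":0,"y":0,"z":0,"yaw":0,"fingers":0.3},{"x":0,"y":0,"z":0,"yaw":0,"fingers":0.3},{"x":0,"y":0,"z":0,"yaw":0,"fingers":0.3}])

```text
time: 10.7
eef_pos: [0.5396, -0.2776, 0.2296]
tcp_rot: [0.981, -0.195, 0.0, 0.0]
contact_force: [-0.9, 0.1, 0.4]
opening: 0.701
finger_force: 0.0
```

Request:
move_arm(plan=[{"x":0,"y":0,"z":-0.02,"yaw":0,"fingers":0},{"x":-0.02,"y":0,"z":-0.05,"yaw":0,"fingers":0},{"x":-0.05,"y":0,"z":-0.08,"yaw":0,"fingers":0},{"x":-0.08,"y":-0.02,"z":-0.08,"yaw":-0.14,"fingers":0},{"x":-0.1,"y":-0.05,"z":-0.08,"yaw":-0.28,"fingers":0}])

```text
time: 11.2
eef_pos: [0.4655, -0.1932, 0.3111]
tcp_rot: [0.998, -0.055, 0.001, 0.001]
contact_force: [0.6, -0.1, -0.0]
opening: 1.002
finger_force: 0.0
```

Request:
move_arm(plan=[{"x":0,"y":-0.03,"z":0,"yaw":-0.14,"fingers":0},{"x":0,"y":-0.06,"z":0,"yaw":-0.28,"fingers":0},{"x":0,"y":-0.09,"z":0,"yaw":-0.42,"fingers":0},{"x":0,"y":-0.12,"z":0,"yaw":-0.56,"fingers":0},{"x":0,"y":-0.12,"z":0,"yaw":-0.7,"fingers":0}])

```text
time: 11.7
eef_pos: [0.4799, -0.071, 0.3096]
tcp_rot: [0.956, 0.294, 0.0, -0.0]
contact_force: [0.2, -0.2, 0.1]
opening: 0.998
finger_force: 0.0
```

```bash
python3 -c "
from h import *
go([.445,-.044,.2],1.745)
t=snap('top')[130:270,160:420];s=snap('scene')[215:325,90:220]
t=cv2.resize(t,(520,280));s=cv2.resize(s,(280,280*11//13),interpolation=cv2.INTER_CUBIC)
s=np.vstack([s,np.zeros((280-s.shape[0],280,3),np.uint8)])
cv2.imwrite('pics/t8.png',np.clip(np.hstack([t,s])[...,::-1].astype(int)*1.5,0,255).astype(np.uint8))"
```

```text
t11.7 now [ 0.4799 -0.071   0.3096] th 0.596 shift [-0.0139 -0.0419  0.1096] yaw -1.149 open 1.00 F [ 0.2 -0.2  0.1]
```

View pics/t8.png

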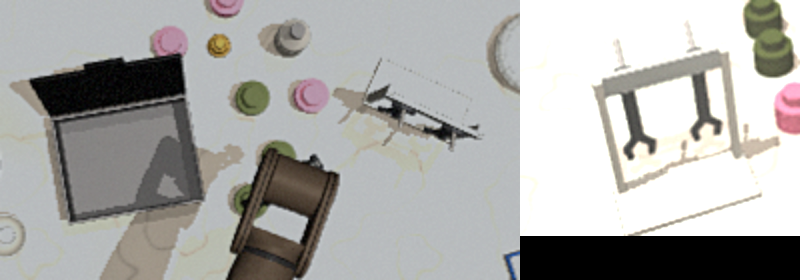

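Both spanners hang on their pegs. Next come the canisters: I turn the fingers along the case's x axis and locate the drums by segmentation.

Request:
move_arm(plan=[{"x":-0.002,"y":0.01,"z":0.01,"yaw":-0.14,"fingers":0},{"x":-0.004,"y":0.02,"z":0.02,"yaw":-0.28,"fingers":0},{"x":-0.006,"y":0.03,"z":0.03,"yaw":-0.42,"fingers":0},{"x":-0.01,"y":0.04,"z":0.04,"yaw":-0.56,"fingers":0},{"x":-0.012,"y":0.053,"z":0.06,"yaw":-0.7,"fingers":0}])

```text
time: 12.3
eef_pos: [0.5, -0.126, 0.2505]
tcp_rot: [0.8, 0.6, 0.001, 0.002]
contact_force: [-0.4, -0.0, 0.5]
opening: 0.999
finger_force: 0.0
```

Request:
move_arm(plan=[{"x":0,"y":0,"z":0,"yaw":-0.15,"fingers":0},{"x":0,"y":0,"z":0,"yaw":-0.3,"fingers":0},{"x":0,"y":0,"z":0,"yaw":-0.449,"fingers":0},{"x":0,"y":0,"z":0,"yaw":-0.449,"fingers":0},{"x":0,"y":0,"z":0,"yaw":-0.449,"fingers":0}])

```text
time: 12.8
eef_pos: [0.4992, -0.1251, 0.2493]
tcp_rot: [0.649, 0.761, -0.0, 0.0]
contact_force: [-0.0, -0.7, 0.2]
opening: 0.999
finger_force: 0.0
```

```bash
cat >> h.py <<'E'
def cans(name="wrist",z0=0.,minA=150):
    T=camT(name); im=ctrl.read_camera(name)
    if name=="wrist": T=camT(name)
    hsv=cv2.cvtColor(im,cv2.COLOR_RGB2HSV); m=cv2.inRange(hsv,(28,80,12),(50,255,160))
    m=cv2.morphologyEx(m,cv2.MORPH_CLOSE,np.ones((5,5)));m=cv2.morphologyEx(m,cv2.MORPH_OPEN,np.ones((3,3)))
    n,_,st,ce=cv2.connectedComponentsWithStats(m); a=np.linspace(0,6.283,40); out=[]
    for i in range(1,n):
        if st[i,4]<minA: continue
        xy=onz(name,[ce[i]],z0+.035,T)[0,:2]
        for _ in range(6):
            P=np.vstack([np.c_[xy[0]+r*np.cos(a),xy[1]+r*np.sin(a),0*a+z0+z] for r,z in((.034,0),(.034,.045),(.02,.065))])
            h=cv2.convexHull(proj(name,P,T).astype(np.float32)); M=cv2.moments(h); c=np.array([M["m10"],M["m01"]])/M["m00"]
            xy=xy+(onz(name,[ce[i]],.035,T)-onz(name,[c],.035,T))[0,:2]
        out.append((np.round(xy,4),int(st[i,4]),int(M["m00"]),ce[i].round()))
    return out
E
python3 -c "
from h import *
for n in('wrist','top'):
  for o in cans(n,minA=60): print(n,*o)
go([.445,-.044,.2],1.745)"
```

```text
wrist [ 0.4432 -0.0428] 2530 2623 [219.  92.]
wrist [ 0.6519 -0.0426] 2745 2872 [379. 119.]
wrist [ 0.5319 -0.0967] 2186 2302 [282. 146.]
top [ 0.6548 -0.0413] 212 239 [286. 178.]
top [ 0.5358 -0.0916] 185 240 [298. 208.]
top [ 0.4456 -0.0423] 210 238 [285. 230.]
t12.9 now [ 0.4992 -0.1248  0.2494] th 1.732 shift [ 0.0885 -0.0405  0.0494] yaw -0.013 open 1.01 F [0.4 0.9 1. ]
```

Exactly three olive canisters, and the wrist and top cameras agree. I pick the nearest one.

Request:
move_arm(plan=[{"x":0.022,"y":-0.01,"z":0.025,"yaw":0,"fingers":0},{"x":0.045,"y":-0.021,"z":0.05,"yaw":0,"fingers":0},{"x":0.067,"y":-0.031,"z":0.075,"yaw":0,"fingers":0},{"x":0.09,"y":-0.042,"z":0.1,"yaw":0,"fingers":0},{"x":0.09,"y":-0.042,"z":0.12,"yaw":0,"fingers":0}])

```text
time: 13.4
eef_pos: [0.4408, -0.0405, 0.1275]
tcp_rot: [0.647, 0.763, -0.0, -0.001]
contact_force: [0.8, -0.8, -0.3]
opening: 0.999
finger_force: 0.0
```

Request:
move_arm(plan=[{"x":0,"y":0,"z":0,"yaw":0,"fingers":0},{"x":0,"y":0,"z":0,"yaw":0,"fingers":0}])

```text
time: 13.6
eef_pos: [0.4435, -0.0429, 0.1299]
tcp_rot: [0.647, 0.763, 0.0, 0.0]
contact_force: [0.1, -0.1, 0.7]
opening: 0.998
finger_force: 0.0
```

```bash
python3 -c "
from h import *
ctrl.read_camera('top'); go([.4437,-.0428,.004],1.745)"
```

```text
t13.7 now [ 0.4442 -0.0433  0.1307] th 1.735 shift [ 0.0007 -0.0006  0.1267] yaw -0.01 open 1.00 F [0.7 0.3 0.2]
```

Request:
move_arm(plan=[{"x":0,"y":0,"z":0.035,"yaw":0,"fingers":0},{"x":0,"y":0,"z":0.07,"yaw":0,"fingers":0},{"x":0,"y":0,"z":0.1,"yaw":0,"fingers":0},{"x":0,"y":0,"z":0.12,"yaw":0,"fingers":0},{"x":0,"y":0,"z":0.126,"yaw":0,"fingers":0}])

```text
time: 14.15
eef_pos: [0.443, -0.0431, 0.0025]
tcp_rot: [0.647, 0.763, -0.0, -0.001]
contact_force: [-0.1, 0.1, 1.2]
opening: 1.0
finger_force: 0.0
```

Request:
move_arm(plan=[{"x":0,"y":0,"z":0,"yaw":0,"fingers":0.5},{"x":0,"y":0,"z":0,"yaw":0,"fingers":0.5},{"x":0,"y":0,"z":0,"yaw":0,"fingers":0.5},{"x":0,"y":0,"z":0,"yaw":0,"fingers":0.5}], force=50)

```text
time: 14.55
eef_pos: [0.4446, -0.0433, 0.0049]
tcp_rot: [0.646, 0.763, 0.001, 0.002]
contact_force: [-0.4, 0.2, 2.3]
opening: 0.786
finger_force: 56.2
```

Request:
move_arm(plan=[{"x":0,"y":0,"z":-0.02,"yaw":0,"fingers":0.5},{"x":0,"y":0,"z":-0.06,"yaw":0,"fingers":0.5},{"x":0,"y":0,"z":-0.1,"yaw":0,"fingers":0.5},{"x":0,"y":0,"z":-0.14,"yaw":0,"fingers":0.5},{"x":0,"y":0,"z":-0.16,"yaw":0,"fingers":0.5}])

```text
time: 15.05
eef_pos: [0.4448, -0.0431, 0.1678]
tcp_rot: [0.646, 0.763, 0.001, 0.003]
contact_force: [1.1, -0.7, -1.0]
opening: 0.783
finger_force: 56.6
```

```bash
cat >> h.py <<'E'
def case(x,y,c=(.5229,.2009),w=.1744): return np.array([c[0]+x*np.cos(w)-y*np.sin(w),c[1]+x*np.sin(w)+y*np.cos(w)])
E
python3 -c "
from h import *
for y in(.078,0,-.078): print(case(-.005,y))
go([*case(-.005,.078),.165],1.745)"
```

```text
[0.5044415  0.27684922]
[0.51797585 0.20003241]
[0.53151019 0.12321561]
t15.1 now [ 0.4448 -0.0431  0.1678] th 1.736 shift [0.3058 0.1115 0.0025] yaw -0.009 open 0.78 F [ 1.1 -0.7 -1. ]
```

Request:
move_arm(plan=[{"x":0.042,"y":0.016,"z":0,"yaw":0,"fingers":0.5},{"x":0.084,"y":0.032,"z":0,"yaw":0,"fingers":0.5},{"x":0.126,"y":0.048,"z":0,"yaw":0,"fingers":0.5},{"x":0.168,"y":0.064,"z":0,"yaw":0,"fingers":0.5},{"x":0.21,"y":0.08,"z":0,"yaw":0,"fingers":0.5}])

```text
time: 15.55
eef_pos: [0.4874, 0.1795, 0.1637]
tcp_rot: [0.646, 0.763, 0.0, 0.0]
contact_force: [1.6, -0.5, -1.1]
opening: 0.787
finger_force: 56.6
```

Request:
move_arm(plan=[{"x":0.032,"y":0.011,"z":0,"yaw":0,"fingers":0.5},{"x":0.064,"y":0.022,"z":0,"yaw":0,"fingers":0.5},{"x":0.096,"y":0.032,"z":0,"yaw":0,"fingers":0.5},{"x":0.096,"y":0.032,"z":0,"yaw":0,"fingers":0.5},{"x":0.096,"y":0.032,"z":0,"yaw":0,"fingers":0.5}])

```text
time: 16.05
eef_pos: [0.5028, 0.2779, 0.1632]
tcp_rot: [0.646, 0.764, -0.0, 0.0]
contact_force: [-0.7, -0.4, -1.5]
opening: 0.782
finger_force: 56.6
```

```bash
python3 -c "
from h import *
snap('wrist','w9.png',scale=1.5); go([*case(-.005,.078),.013],1.745)
c=[[*case(sx*.105,sy*.135),.1] for sx,sy in((-1,-1),(-1,1),(1,1),(1,-1))];print(proj('wrist',c)*1.5)"
```

```text
t16.1 now [0.5028 0.2772 0.1631] th 1.736 shift [-0.0006  0.0016  0.1501] yaw -0.009 open 0.79 F [-0.2 -0.6 -1.6]
[[245.36283606 586.97467975]
 [183.24864387 200.02304702]
 [601.10344657 195.95985596]
 [540.94425015 584.58702243]]
```

View pics/w9.png

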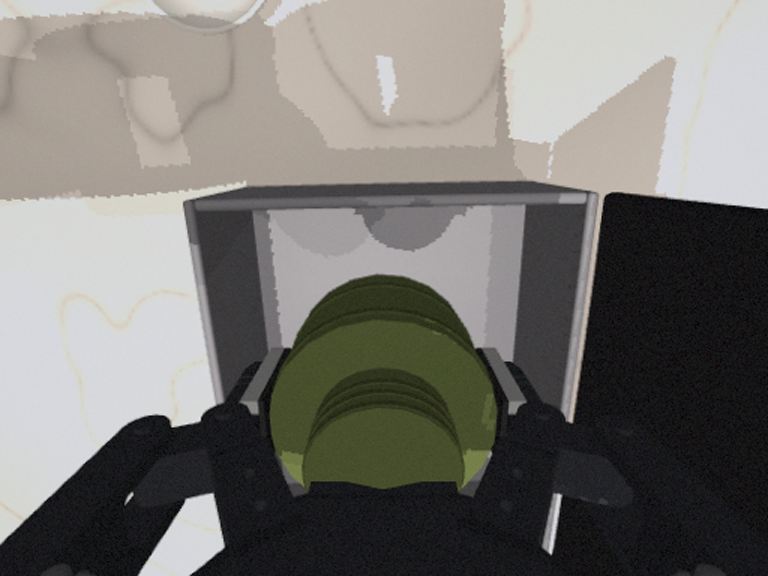

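The canister is held over the case; the rim corners at (185,200) and (597,192) match the prediction to about 2 mm. I lower it and release.

Request:
move_arm(plan=[{"x":0,"y":0.001,"z":0.03,"yaw":0,"fingers":0.5},{"x":0,"y":0.001,"z":0.06,"yaw":0,"fingers":0.5},{"x":0,"y":0.001,"z":0.09,"yaw":0,"fingers":0.5},{"x":0,"y":0.001,"z":0.12,"yaw":0,"fingers":0.5},{"x":0,"y":0.001,"z":0.138,"yaw":0,"fingers":0.5}])

```text
time: 16.6
eef_pos: [0.5027, 0.2757, 0.0228]
tcp_rot: [0.647, 0.762, -0.002, -0.001]
contact_force: [-0.4, -0.6, -1.0]
opening: 0.787
finger_force: 56.7
```

Request:
move_arm(plan=[{"x":0,"y":0,"z":0.005,"yaw":0,"fingers":0.5},{"x":0,"y":0,"z":0.01,"yaw":0,"fingers":0.5},{"x":0,"y":0,"z":0.01,"yaw":0,"fingers":0.5}])

```text
time: 16.9
eef_pos: [0.5048, 0.2773, 0.0159]
tcp_rot: [0.647, 0.763, 0.0, 0.0]
contact_force: [0.3, -0.8, -0.7]
opening: 0.783
finger_force: 56.6
```

Request:
move_arm(plan=[{"x":0,"y":0,"z":0,"yaw":0,"fingers":0},{"x":0,"y":0,"z":0,"yaw":0,"fingers":0},{"x":0,"y":0,"z":0,"yaw":0,"fingers":0},{"x":0,"y":0,"z":-0.03,"yaw":0,"fingers":0},{"x":0,"y":0,"z":-0.07,"yaw":0,"fingers":0}])

```text
time: 17.4
eef_pos: [0.5024, 0.2771, 0.084]
tcp_rot: [0.646, 0.763, -0.002, -0.001]
contact_force: [0.7, 0.8, -0.3]
opening: 1.002
finger_force: 0.0
```

Request:
move_arm(plan=[{"x":0,"y":0,"z":-0.04,"yaw":0,"fingers":0},{"x":0,"y":0,"z":-0.08,"yaw":0,"fingers":0},{"x":-0.04,"y":0,"z":-0.1,"yaw":0,"fingers":0},{"x":-0.08,"y":0,"z":-0.12,"yaw":0,"fingers":0},{"x":-0.12,"y":0,"z":-0.14,"yaw":0,"fingers":0}])

```text
time: 17.9
eef_pos: [0.524, 0.1585, 0.2272]
tcp_rot: [0.646, 0.763, 0.001, 0.001]
contact_force: [0.3, 0.5, 0.1]
opening: 1.001
finger_force: 0.0
```

Request:
move_arm(plan=[{"x":-0.04,"y":0,"z":0,"yaw":0,"fingers":0},{"x":-0.08,"y":0,"z":0,"yaw":0,"fingers":0},{"x":-0.12,"y":0,"z":0,"yaw":0,"fingers":0},{"x":-0.16,"y":0,"z":0,"yaw":0,"fingers":0},{"x":-0.2,"y":0,"z":0,"yaw":0,"fingers":0}])

```text
time: 18.4
eef_pos: [0.557, -0.0395, 0.2261]
tcp_rot: [0.646, 0.763, 0.0, 0.001]
contact_force: [0.3, 0.3, 0.5]
opening: 1.004
finger_force: 0.0
```

Request:
move_arm(plan=[{"x":-0.04,"y":0,"z":0,"yaw":0,"fingers":0},{"x":-0.08,"y":0,"z":0,"yaw":0,"fingers":0},{"x":-0.08,"y":0,"z":0,"yaw":0,"fingers":0},{"x":-0.08,"y":0,"z":0,"yaw":0,"fingers":0}])

```text
time: 18.8
eef_pos: [0.5699, -0.1174, 0.2256]
tcp_rot: [0.647, 0.762, 0.0, -0.0]
contact_force: [0.2, 0.5, -0.2]
opening: 1.002
finger_force: 0.0
```

```bash
python3 -c "
from h import *
for n in('wrist','top'):
  for o in cans(n,minA=60): print(n,*o)
go([.532,-.096,.13],1.745)"
```

```text
wrist [ 0.6515 -0.0417] 2898 3027 [331. 117.]
wrist [ 0.5315 -0.0959] 2528 2646 [226. 146.]
wrist [ 0.4572 -0.3135] 99 2392 [157. 283.]
wrist [ 0.2674 -0.4268] 69 2477 [ 37. 324.]
top [ 0.6546 -0.0411] 212 239 [286. 178.]
top [0.5089 0.2803] 222 241 [205. 213.]
t18.9 now [ 0.5698 -0.1159  0.2254] th 1.737 shift [ 0.0259 -0.034   0.0954] yaw -0.008 open 1.00 F [ 0.6 -0.   0.3]
```

Request:
move_arm(plan=[{"x":0.013,"y":-0.017,"z":0.03,"yaw":0,"fingers":0},{"x":0.027,"y":-0.0345,"z":0.06,"yaw":0,"fingers":0},{"x":0.027,"y":-0.0345,"z":0.09,"yaw":0,"fingers":0},{"x":0.027,"y":-0.0345,"z":0.095,"yaw":0,"fingers":0},{"x":0.027,"y":-0.0345,"z":0.095,"yaw":0,"fingers":0}])

```text
time: 19.4
eef_pos: [0.5312, -0.0947, 0.1299]
tcp_rot: [0.646, 0.764, -0.0, -0.001]
contact_force: [-0.3, -0.6, 0.2]
opening: 0.999
finger_force: 0.0
```

```bash
python3 -c "
from h import *
ctrl.read_camera('top'); go([.5315,-.0957,.004],1.745)"
```

```text
t19.4 now [ 0.5323 -0.0954  0.1315] th 1.737 shift [-0.     -0.001   0.1275] yaw -0.008 open 1.00 F [-0.3 -0.4  1.6]
```

Request:
move_arm(plan=[{"x":0,"y":0,"z":0.035,"yaw":0,"fingers":0},{"x":0,"y":0,"z":0.07,"yaw":0,"fingers":0},{"x":0,"y":0,"z":0.1,"yaw":0,"fingers":0},{"x":0,"y":0,"z":0.12,"yaw":0,"fingers":0},{"x":0,"y":0,"z":0.127,"yaw":0,"fingers":0}])

```text
time: 19.95
eef_pos: [0.532, -0.0959, 0.003]
tcp_rot: [0.646, 0.763, -0.0, -0.0]
contact_force: [0.9, -0.3, -0.0]
opening: 1.002
finger_force: 0.0
```

Request:
move_arm(plan=[{"x":0,"y":0,"z":0,"yaw":0,"fingers":0.5},{"x":0,"y":0,"z":0,"yaw":0,"fingers":0.5},{"x":0,"y":0,"z":0,"yaw":0,"fingers":0.5},{"x":0,"y":0,"z":0,"yaw":0,"fingers":0.5}], force=50)

```text
time: 20.35
eef_pos: [0.5332, -0.0965, 0.0053]
tcp_rot: [0.646, 0.763, 0.001, 0.002]
contact_force: [0.8, 0.5, 3.4]
opening: 0.783
finger_force: 56.5
```

Request:
move_arm(plan=[{"x":0,"y":0,"z":-0.02,"yaw":0,"fingers":0.5},{"x":0,"y":0,"z":-0.06,"yaw":0,"fingers":0.5},{"x":0,"y":0,"z":-0.1,"yaw":0,"fingers":0.5},{"x":0,"y":0,"z":-0.14,"yaw":0,"fingers":0.5},{"x":0,"y":0,"z":-0.16,"yaw":0,"fingers":0.5}])

```text
time: 20.85
eef_pos: [0.5332, -0.0965, 0.168]
tcp_rot: [0.646, 0.763, 0.001, 0.003]
contact_force: [0.5, -0.7, -1.4]
opening: 0.782
finger_force: 56.8
```

Request:
move_arm(plan=[{"x":0.042,"y":0.005,"z":0,"yaw":0,"fingers":0.5},{"x":0.084,"y":0.01,"z":0,"yaw":0,"fingers":0.5},{"x":0.126,"y":0.015,"z":0,"yaw":0,"fingers":0.5},{"x":0.168,"y":0.02,"z":0,"yaw":0,"fingers":0.5},{"x":0.21,"y":0.025,"z":0,"yaw":0,"fingers":0.5}])

```text
time: 21.35
eef_pos: [0.5211, 0.117, 0.1636]
tcp_rot: [0.647, 0.763, 0.0, 0.0]
contact_force: [0.1, -0.6, -1.5]
opening: 0.786
finger_force: 56.8
```

Request:
move_arm(plan=[{"x":0.042,"y":0.005,"z":0,"yaw":0,"fingers":0.5},{"x":0.084,"y":0.01,"z":0,"yaw":0,"fingers":0.5},{"x":0.084,"y":0.01,"z":0,"yaw":0,"fingers":0.5},{"x":0.084,"y":0.01,"z":0,"yaw":0,"fingers":0.5}])

```text
time: 21.75
eef_pos: [0.5172, 0.2007, 0.1632]
tcp_rot: [0.645, 0.764, -0.0, 0.0]
contact_force: [-0.2, -0.2, -1.6]
opening: 0.784
finger_force: 56.8
```

```bash
python3 -c "
from h import *
ctrl.read_camera('top'); go([*case(-.005,0),.014],1.745)"
```

```text
t21.8 now [0.5174 0.1998 0.1632] th 1.737 shift [0.0002 0.0007 0.1492] yaw -0.008 open 0.78 F [ 0.1 -0.2 -2.2]
```

Request:
move_arm(plan=[{"x":0,"y":0.001,"z":0.03,"yaw":0,"fingers":0.5},{"x":0,"y":0.001,"z":0.06,"yaw":0,"fingers":0.5},{"x":0,"y":0.001,"z":0.09,"yaw":0,"fingers":0.5},{"x":0,"y":0.001,"z":0.12,"yaw":0,"fingers":0.5},{"x":0,"y":0.001,"z":0.138,"yaw":0,"fingers":0.5}])

```text
time: 22.3
eef_pos: [0.5174, 0.198, 0.0228]
tcp_rot: [0.647, 0.762, -0.002, -0.001]
contact_force: [0.1, -0.5, -2.7]
opening: 0.782
finger_force: 56.8
```

Request:
move_arm(plan=[{"x":0,"y":0,"z":0.005,"yaw":0,"fingers":0.5},{"x":0,"y":0,"z":0.01,"yaw":0,"fingers":0.5},{"x":0,"y":0,"z":0.01,"yaw":0,"fingers":0.5}])

```text
time: 22.6
eef_pos: [0.5194, 0.1995, 0.0158]
tcp_rot: [0.647, 0.763, 0.0, 0.0]
contact_force: [0.5, 1.0, -1.4]
opening: 0.786
finger_force: 56.8
```

Request:
move_arm(plan=[{"x":0,"y":0,"z":0,"yaw":0,"fingers":0},{"x":0,"y":0,"z":0,"yaw":0,"fingers":0},{"x":0,"y":0,"z":0,"yaw":0,"fingers":0},{"x":0,"y":0,"z":-0.03,"yaw":0,"fingers":0},{"x":0,"y":0,"z":-0.07,"yaw":0,"fingers":0}])

```text
time: 23.1
eef_pos: [0.5168, 0.1997, 0.0842]
tcp_rot: [0.646, 0.763, -0.002, -0.002]
contact_force: [0.7, 0.2, -0.2]
opening: 1.002
finger_force: 0.0
```

Request:
move_arm(plan=[{"x":0,"y":0,"z":-0.04,"yaw":0,"fingers":0},{"x":0,"y":0,"z":-0.08,"yaw":0,"fingers":0},{"x":-0.04,"y":0.01,"z":-0.1,"yaw":0,"fingers":0},{"x":-0.08,"y":0.02,"z":-0.12,"yaw":0,"fingers":0},{"x":-0.12,"y":0.03,"z":-0.14,"yaw":0,"fingers":0}])

```text
time: 23.6
eef_pos: [0.5685, 0.0858, 0.2274]
tcp_rot: [0.646, 0.763, 0.001, 0.001]
contact_force: [0.9, 0.8, -0.4]
opening: 0.998
finger_force: 0.0
```

Request:
move_arm(plan=[{"x":-0.04,"y":0.01,"z":0,"yaw":0,"fingers":0},{"x":-0.08,"y":0.02,"z":0,"yaw":0,"fingers":0},{"x":-0.12,"y":0.03,"z":0,"yaw":0,"fingers":0},{"x":-0.16,"y":0.04,"z":0,"yaw":0,"fingers":0},{"x":-0.2,"y":0.04,"z":0,"yaw":0,"fingers":0}])

```text
time: 24.1
eef_pos: [0.6414, -0.1056, 0.226]
tcp_rot: [0.646, 0.763, 0.0, 0.001]
contact_force: [-0.0, -0.1, -0.1]
opening: 1.0
finger_force: 0.0
```

Request:
move_arm(plan=[{"x":0,"y":0,"z":0,"yaw":0,"fingers":0},{"x":0,"y":0,"z":0,"yaw":0,"fingers":0}])

```text
time: 24.3
eef_pos: [0.6403, -0.1047, 0.2255]
tcp_rot: [0.647, 0.762, 0.0, -0.0]
contact_force: [0.0, 1.3, -0.1]
opening: 0.997
finger_force: 0.0
```

```bash
python3 -c "
from h import *
for n in('wrist','top'):
  for o in cans(n,minA=60): print(n,*o)
go([.652,-.042,.13],1.745)
print('bottle cap top / base', onz('top',np.array([[481,226]])/1.56,.17), onz('top',np.array([[474,240]])/1.56,.03))"
```

```text
wrist [ 0.6511 -0.0416] 2664 2773 [272. 118.]
top [ 0.6549 -0.0409] 207 239 [285. 178.]
top [0.5163 0.2412] 456 237 [215. 212.]
t24.4 now [ 0.6401 -0.1031  0.2255] th 1.737 shift [0.0582 0.0218 0.0955] yaw -0.008 open 1.00 F [-0.1  0.9  0.1]
bottle cap top / base [[ 0.7707603  -0.11594522  0.17      ]] [[ 0.75506992 -0.11379981  0.03      ]]
```

Request:
move_arm(plan=[{"x":0.03,"y":0.01,"z":0,"yaw":0,"fingers":0},{"x":0.059,"y":0.021,"z":0.03,"yaw":0,"fingers":0},{"x":0.059,"y":0.021,"z":0.065,"yaw":0,"fingers":0},{"x":0.059,"y":0.021,"z":0.095,"yaw":0,"fingers":0},{"x":0.059,"y":0.021,"z":0.095,"yaw":0,"fingers":0}])

```text
time: 24.9
eef_pos: [0.6474, -0.0396, 0.1248]
tcp_rot: [0.645, 0.764, -0.002, -0.005]
contact_force: [-0.8, -0.5, 0.2]
opening: 0.998
finger_force: 0.0
```

```bash
python3 -c "
from h import *
ctrl.read_camera('top'); go([.6513,-.0415,.004],1.745)"
```

```text
t24.9 now [ 0.6494 -0.0404  0.128 ] th 1.738 shift [-0.0016  0.0024  0.1239] yaw -0.007 open 1.00 F [-0.1 -0.7 -0.5]
```

Request:
move_arm(plan=[{"x":0,"y":0.001,"z":0.035,"yaw":0,"fingers":0},{"x":0,"y":0.001,"z":0.07,"yaw":0,"fingers":0},{"x":0,"y":0.001,"z":0.1,"yaw":0,"fingers":0},{"x":0,"y":0.001,"z":0.12,"yaw":0,"fingers":0},{"x":0,"y":0.001,"z":0.125,"yaw":0,"fingers":0}])

```text
time: 25.45
eef_pos: [0.6521, -0.0418, 0.005]
tcp_rot: [0.646, 0.763, -0.0, -0.001]
contact_force: [-0.2, -0.8, -0.3]
opening: 1.002
finger_force: 0.0
```

Request:
move_arm(plan=[{"x":0,"y":0,"z":0,"yaw":0,"fingers":0.5},{"x":0,"y":0,"z":0,"yaw":0,"fingers":0.5},{"x":0,"y":0,"z":0,"yaw":0,"fingers":0.5},{"x":0,"y":0,"z":0,"yaw":0,"fingers":0.5}], force=50)

```text
time: 25.85
eef_pos: [0.6544, -0.0426, 0.0081]
tcp_rot: [0.646, 0.763, 0.001, 0.002]
contact_force: [-0.2, -0.2, 6.3]
opening: 0.782
finger_force: 56.8
```

Request:
move_arm(plan=[{"x":0,"y":0,"z":-0.02,"yaw":0,"fingers":0.5},{"x":0,"y":0,"z":-0.06,"yaw":0,"fingers":0.5},{"x":0,"y":0,"z":-0.1,"yaw":0,"fingers":0.5},{"x":0,"y":0,"z":-0.14,"yaw":0,"fingers":0.5},{"x":0,"y":0,"z":-0.16,"yaw":0,"fingers":0.5}])

```text
time: 26.35
eef_pos: [0.6541, -0.0426, 0.1703]
tcp_rot: [0.646, 0.763, 0.002, 0.003]
contact_force: [-0.2, -0.1, -1.5]
opening: 0.78
finger_force: 57.0
```

Request:
move_arm(plan=[{"x":0.036,"y":-0.018,"z":0,"yaw":0,"fingers":0.5},{"x":0.073,"y":-0.036,"z":0,"yaw":0,"fingers":0.5},{"x":0.11,"y":-0.054,"z":0,"yaw":0,"fingers":0.5},{"x":0.146,"y":-0.072,"z":0,"yaw":0,"fingers":0.5},{"x":0.182,"y":-0.09,"z":0,"yaw":0,"fingers":0.5}])

```text
time: 26.85
eef_pos: [0.5322, 0.1236, 0.1651]
tcp_rot: [0.647, 0.763, 0.0, -0.0]
contact_force: [0.6, 0.6, -1.7]
opening: 0.782
finger_force: 56.9
```

Request:
move_arm(plan=[{"x":0,"y":0,"z":0,"yaw":0,"fingers":0.5},{"x":0,"y":0,"z":0,"yaw":0,"fingers":0.5},{"x":0,"y":0,"z":0,"yaw":0,"fingers":0.5}])

```text
time: 27.15
eef_pos: [0.5342, 0.1219, 0.1655]
tcp_rot: [0.647, 0.763, 0.0, 0.0]
contact_force: [0.5, -0.2, -2.4]
opening: 0.781
finger_force: 56.9
```

```bash
python3 -c "
from h import *
ctrl.read_camera('top'); go([*case(-.005,-.078),.014],1.745)"
```

```text
t27.2 now [0.5344 0.1216 0.1655] th 1.735 shift [ 0.0021 -0.0026  0.1515] yaw -0.01 open 0.78 F [-0.   0.1 -1.9]
```

Request:
move_arm(plan=[{"x":0.001,"y":-0.002,"z":0.03,"yaw":0,"fingers":0.5},{"x":0.001,"y":-0.002,"z":0.06,"yaw":0,"fingers":0.5},{"x":0.001,"y":-0.002,"z":0.09,"yaw":0,"fingers":0.5},{"x":0.001,"y":-0.002,"z":0.12,"yaw":0,"fingers":0.5},{"x":0.001,"y":-0.002,"z":0.138,"yaw":0,"fingers":0.5}])

```text
time: 27.7
eef_pos: [0.5308, 0.1218, 0.0246]
tcp_rot: [0.647, 0.762, -0.001, -0.001]
contact_force: [0.1, -0.9, -1.6]
opening: 0.784
finger_force: 56.9
```

Request:
move_arm(plan=[{"x":0,"y":0,"z":0.005,"yaw":0,"fingers":0.5},{"x":0,"y":0,"z":0.012,"yaw":0,"fingers":0.5},{"x":0,"y":0,"z":0.012,"yaw":0,"fingers":0.5}])

```text
time: 28.0
eef_pos: [0.5321, 0.1226, 0.0154]
tcp_rot: [0.647, 0.763, 0.0, 0.0]
contact_force: [-0.6, -0.2, -1.2]
opening: 0.783
finger_force: 56.9
```

Request:
move_arm(plan=[{"x":0,"y":0,"z":0,"yaw":0,"fingers":0},{"x":0,"y":0,"z":0,"yaw":0,"fingers":0},{"x":0,"y":0,"z":0,"yaw":0,"fingers":0},{"x":0,"y":0,"z":-0.03,"yaw":0,"fingers":0},{"x":0,"y":0,"z":-0.07,"yaw":0,"fingers":0}])

```text
time: 28.5
eef_pos: [0.5297, 0.123, 0.0844]
tcp_rot: [0.646, 0.763, -0.002, -0.002]
contact_force: [-0.1, 0.1, 0.9]
opening: 0.998
finger_force: 0.0
```

Request:
move_arm(plan=[{"x":0,"y":0,"z":-0.04,"yaw":0,"fingers":0.5},{"x":0,"y":0,"z":-0.08,"yaw":0,"fingers":1},{"x":-0.04,"y":0,"z":-0.12,"yaw":0,"fingers":1},{"x":-0.08,"y":0,"z":-0.16,"yaw":0,"fingers":1},{"x":-0.12,"y":0,"z":-0.2,"yaw":0,"fingers":1}])

```text
time: 29.0
eef_pos: [0.5489, 0.0177, 0.274]
tcp_rot: [0.646, 0.763, 0.001, 0.001]
contact_force: [1.2, 0.3, -0.2]
opening: 0.143
finger_force: 0.0
```

Request:
move_arm(plan=[{"x":0,"y":0,"z":-0.04,"yaw":0,"fingers":1},{"x":0,"y":0,"z":-0.08,"yaw":0,"fingers":1},{"x":0,"y":0,"z":-0.1,"yaw":0,"fingers":1},{"x":0,"y":0,"z":-0.1,"yaw":0,"fingers":1},{"x":0,"y":0,"z":-0.1,"yaw":0,"fingers":1}])

```text
time: 29.5
eef_pos: [0.5487, 0.0186, 0.3711]
tcp_rot: [0.646, 0.763, 0.0, 0.0]
contact_force: [1.0, 0.3, -1.5]
opening: 0.002
finger_force: 0.0
```

```bash
python3 -c "
from h import *
go([*case(.2,0),.38],1.745)
t=snap('top')[130:270,90:330];s=snap('scene')[100:300,200:330]
t=cv2.resize(t,(480,280));s=cv2.resize(s,(312,480),interpolation=cv2.INTER_CUBIC)
t=np.vstack([t,np.zeros((200,480,3),np.uint8)])
cv2.imwrite('pics/t10.png',np.clip(np.hstack([t,s])[...,::-1].astype(int)*1.5,0,255).astype(np.uint8))"
```

```text
t29.5 now [0.5487 0.0186 0.3711] th 1.736 shift [ 0.1859  0.2045 -0.0088] yaw -0.009 open 0.00 F [ 1.   0.3 -1.5]
```

View pics/t10.png

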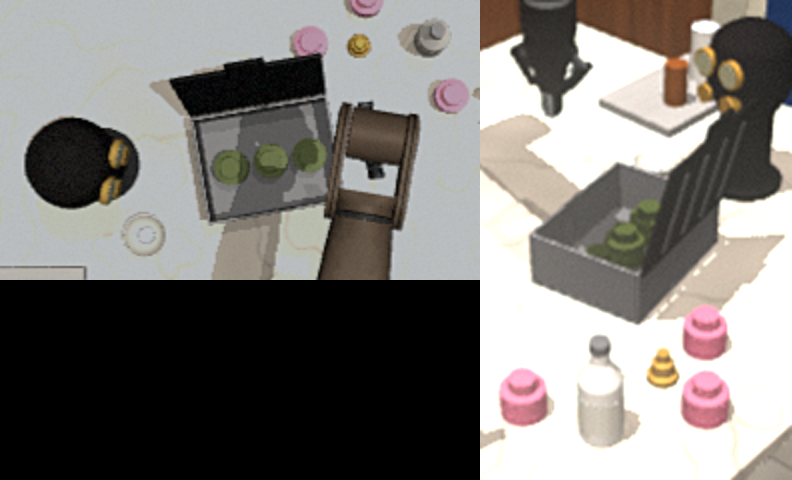

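All three canisters stand upright in the case, the lid is still open and the other objects are untouched. Next I bring the closed fingers round behind the lid.

Request:
move_arm(plan=[{"x":0,"y":0.042,"z":0,"yaw":0,"fingers":1},{"x":0,"y":0.084,"z":0,"yaw":0,"fingers":1},{"x":0,"y":0.126,"z":0,"yaw":0,"fingers":1},{"x":0,"y":0.168,"z":0,"yaw":0,"fingers":1},{"x":0,"y":0.21,"z":0,"yaw":0,"fingers":1}])

```text
time: 30.1
eef_pos: [0.7571, 0.0535, 0.3681]
tcp_rot: [0.646, 0.763, -0.001, -0.002]
contact_force: [0.5, -0.7, 0.1]
opening: -0.0
finger_force: 0.0
```

Request:
move_arm(plan=[{"x":0.037,"y":0,"z":0.01,"yaw":0,"fingers":1},{"x":0.074,"y":0,"z":0.02,"yaw":0,"fingers":1},{"x":0.111,"y":0,"z":0.04,"yaw":0,"fingers":1},{"x":0.148,"y":0,"z":0.06,"yaw":0,"fingers":1},{"x":0.185,"y":0,"z":0.08,"yaw":0,"fingers":1}])

```text
time: 30.6
eef_pos: [0.7245, 0.2369, 0.2875]
tcp_rot: [0.646, 0.763, -0.002, -0.001]
contact_force: [-0.8, 0.2, -0.0]
opening: 0.002
finger_force: 0.0
```

Request:
move_arm(plan=[{"x":0,"y":0,"z":0,"yaw":0,"fingers":1},{"x":0,"y":0,"z":0,"yaw":0,"fingers":1},{"x":0,"y":0,"z":0,"yaw":0,"fingers":1}])

```text
time: 30.9
eef_pos: [0.726, 0.2345, 0.2911]
tcp_rot: [0.647, 0.763, -0.0, 0.0]
contact_force: [0.0, 0.2, 0.5]
opening: -0.0
finger_force: 0.0
```

```bash
cat >> h.py <<'E'
def incase(p,c=(.5229,.2009),w=.1744):
    d=np.array(p[:2])-c; return np.array([d[0]*np.cos(w)+d[1]*np.sin(w),-d[0]*np.sin(w)+d[1]*np.cos(w)])
E
python3 -c "
from h import *
ctrl.read_camera('top'); s=ctrl.get_state(); print('tcp in case',incase(s['eef_pos']),s['eef_pos'][2],s['contact_force'])
print('lip',incase(onz('top',[[47/1+165,50/5+150]],.335)[0]))"
```

```text
tcp in case [ 0.20608672 -0.0025672 ] 0.29193467602453593 [ 0.76455405 -0.09503483 -0.40130259]
lip [0.16886113 0.00110144]
```

Request:
move_arm(plan=[{"x":0,"y":-0.015,"z":0,"yaw":0,"fingers":1},{"x":0,"y":-0.03,"z":0,"yaw":0,"fingers":1},{"x":0,"y":-0.044,"z":0,"yaw":0,"fingers":1},{"x":0,"y":-0.058,"z":0,"yaw":0,"fingers":1},{"x":0,"y":-0.072,"z":0,"yaw":0,"fingers":1}])

```text
time: 31.45
eef_pos: [0.6584, 0.2214, 0.2993]
tcp_rot: [0.647, 0.762, 0.005, 0.006]
contact_force: [4.1, -1.5, 12.4]
opening: -0.002
finger_force: 7.2
```

```bash
python3 -c "
from h import *
s=ctrl.get_state(); print('tcp in case',incase(s['eef_pos']),s['eef_pos'][2],s['contact_force'])"
```

```text
tcp in case [ 0.13703933 -0.00333917] 0.2993104316924672 [ 4.07309139 -1.4699717  12.3857824 ]
```

The lip seems to be rising into the knuckles (12 N upward), so I go a little higher and carry on.

Request:
move_arm(plan=[{"x":0,"y":0,"z":-0.01,"yaw":0,"fingers":1},{"x":0,"y":0,"z":-0.02,"yaw":0,"fingers":1},{"x":0,"y":0,"z":-0.02,"yaw":0,"fingers":1}])

```text
time: 31.75
eef_pos: [0.6557, 0.2231, 0.3138]
tcp_rot: [0.647, 0.763, 0.001, 0.001]
contact_force: [0.9, 0.5, -0.0]
opening: 0.003
finger_force: 0.0
```

Request:
move_arm(plan=[{"x":0,"y":-0.01,"z":0,"yaw":0,"fingers":1},{"x":0,"y":-0.02,"z":0,"yaw":0,"fingers":1},{"x":0,"y":-0.03,"z":0,"yaw":0,"fingers":1}])

```text
time: 32.05
eef_pos: [0.6244, 0.2181, 0.3105]
tcp_rot: [0.646, 0.763, -0.001, 0.0]
contact_force: [2.6, -1.1, -1.3]
opening: -0.003
finger_force: 1.1
```

```bash
cat > lid.py <<'E'
from h import *
# lid angle from the dark-lid edge: compare predicted top-face outline with black mask in top view
s=ctrl.get_state(); print('tcp in case',incase(s['eef_pos']),s['eef_pos'][2],np.round(s['contact_force'],1))
im=ctrl.read_camera('scene'); cv2.imwrite('pics/last.png',im[...,::-1])
def lidpts(f):
    P=[]
    for r,y in((.05,-.135),(.21,-.135),(.21,-.035),(.237,-.035),(.237,.035),(.21,.035),(.21,.135),(.05,.135)):
        P.append([*case(.105-r*np.cos(f),y),.1+r*np.sin(f)])
    return P
m0=(im.max(2)<60).astype(np.uint8)
best=[]
for f in np.arange(0,1.92,.05):
    h=np.zeros(m0.shape,np.uint8); cv2.fillPoly(h,[proj('scene',lidpts(f)).round().astype(np.int32)],1)
    d=cv2.dilate(h,np.ones((7,7)))-h
    best.append((m0[h>0].mean()-m0[d>0].mean(),round(f,2)))
print(sorted(best)[-4:])
E
python3 lid.py
```

```text
tcp in case [ 0.10295739 -0.00065907] 0.3105058793564582 [ 2.6 -1.1 -1.3]
[(np.float64(0.1327154873535098), np.float64(1.35)), (np.float64(0.18321721966697002), np.float64(1.4)), (np.float64(0.29550093410366873), np.float64(1.45)), (np.float64(0.334792203993725), np.float64(1.5))]
```

Contact is now gentle (3 N) and the lid is at about 1.45 rad. I follow the arc slowly.

Request:
move_arm(plan=[{"x":0,"y":-0.014,"z":0.004,"yaw":0,"fingers":1},{"x":0,"y":-0.028,"z":0.01,"yaw":0,"fingers":1},{"x":0,"y":-0.048,"z":0.015,"yaw":0,"fingers":1},{"x":0,"y":-0.067,"z":0.023,"yaw":0,"fingers":1},{"x":0,"y":-0.086,"z":0.032,"yaw":0,"fingers":1}])

```text
time: 32.6
eef_pos: [0.5392, 0.2043, 0.2795]
tcp_rot: [0.646, 0.763, 0.0, 0.0]
contact_force: [2.1, -0.2, -0.5]
opening: -0.003
finger_force: 0.9
```

```bash
python3 lid.py
```

```text
tcp in case [0.01665048 0.00056459] 0.27950090999502375 [ 2.1 -0.2 -0.5]
[(np.float64(0.33674983701117167), np.float64(0.95)), (np.float64(0.36114618458384706), np.float64(1.1)), (np.float64(0.37803740769513283), np.float64(1.0)), (np.float64(0.4261684296287481), np.float64(1.05))]
```

As planned: the lid is at about 1.02 rad. I continue.

Request:
move_arm(plan=[{"x":0,"y":-0.016,"z":0.011,"yaw":0,"fingers":1},{"x":0,"y":-0.033,"z":0.024,"yaw":0,"fingers":1},{"x":0,"y":-0.048,"z":0.038,"yaw":0,"fingers":1},{"x":0,"y":-0.062,"z":0.054,"yaw":0,"fingers":1},{"x":0,"y":-0.075,"z":0.071,"yaw":0,"fingers":1}])

```text
time: 33.15
eef_pos: [0.4657, 0.1923, 0.2082]
tcp_rot: [0.646, 0.763, 0.0, 0.0]
contact_force: [1.4, 0.3, -0.5]
opening: -0.002
finger_force: 0.6
```

```bash
python3 lid.py
```

```text
tcp in case [-0.05785364  0.00144117] 0.2081593660251925 [ 1.4  0.3 -0.5]
[(np.float64(0.30799009054177606), np.float64(0.45)), (np.float64(0.3304208372504563), np.float64(0.6)), (np.float64(0.3898286587362218), np.float64(0.5)), (np.float64(0.40780539257696613), np.float64(0.55))]
```

Request:
move_arm(plan=[{"x":0,"y":-0.011,"z":0.017,"yaw":0,"fingers":1},{"x":0,"y":-0.019,"z":0.034,"yaw":0,"fingers":1},{"x":0,"y":-0.026,"z":0.052,"yaw":0,"fingers":1},{"x":0,"y":-0.031,"z":0.07,"yaw":0,"fingers":1},{"x":0,"y":-0.034,"z":0.085,"yaw":0,"fingers":1}])

```text
time: 33.7
eef_pos: [0.4323, 0.1869, 0.1228]
tcp_rot: [0.646, 0.763, -0.0, -0.001]
contact_force: [0.9, -0.3, 1.2]
opening: -0.001
finger_force: 0.4
```

Request:
move_arm(plan=[{"x":0,"y":0,"z":0.006,"yaw":0,"fingers":1},{"x":0,"y":0,"z":0.011,"yaw":0,"fingers":1},{"x":0,"y":0,"z":0.014,"yaw":0,"fingers":1},{"x":0,"y":0,"z":0.014,"yaw":0,"fingers":1}])

```text
time: 34.1
eef_pos: [0.4333, 0.1869, 0.1105]
tcp_rot: [0.646, 0.763, 0.0, -0.0]
contact_force: [-2.3, -0.3, 3.5]
opening: -0.001
finger_force: 2.0
```

```bash
python3 lid.py
```

```text
tcp in case [-0.09067702  0.00174861] 0.11052536552943938 [-2.3 -0.3  3.5]
[(np.float64(0.2957827170382236), np.float64(0.15)), (np.float64(0.37180324617510546), np.float64(0.1)), (np.float64(0.43502438760801193), np.float64(0.0)), (np.float64(0.43503454764275723), np.float64(0.05))]
```

Request:
move_arm(plan=[{"x":0,"y":0,"z":0.003,"yaw":0,"fingers":1},{"x":0,"y":0,"z":0.006,"yaw":0,"fingers":1},{"x":0,"y":0,"z":0.006,"yaw":0,"fingers":1},{"x":0,"y":0,"z":0.006,"yaw":0,"fingers":1}])

```text
time: 34.55
eef_pos: [0.4335, 0.1869, 0.1102]
tcp_rot: [0.646, 0.763, -0.001, -0.001]
contact_force: [-16.6, -4.4, 35.9]
opening: 0.003
finger_force: 17.8
```

The lid is firmly seated: its top face is at 110 mm and the force rose without any motion. I retreat.

Request:
move_arm(plan=[{"x":0,"y":0,"z":-0.02,"yaw":0,"fingers":1},{"x":0,"y":0,"z":-0.06,"yaw":0,"fingers":1},{"x":0,"y":0,"z":-0.1,"yaw":0,"fingers":1},{"x":0,"y":0,"z":-0.14,"yaw":0,"fingers":1},{"x":0,"y":0,"z":-0.18,"yaw":0,"fingers":1}])

```text
time: 35.05
eef_pos: [0.4328, 0.1867, 0.2853]
tcp_rot: [0.646, 0.763, 0.001, 0.0]
contact_force: [0.7, 0.7, 0.3]
opening: -0.001
finger_force: 0.0
```

Request:
move_arm(plan=[{"x":-0.04,"y":0.02,"z":0,"yaw":0,"fingers":1},{"x":-0.08,"y":0.04,"z":0,"yaw":0,"fingers":1},{"x":-0.12,"y":0.06,"z":0,"yaw":0,"fingers":1},{"x":-0.15,"y":0.06,"z":0,"yaw":0,"fingers":1},{"x":-0.15,"y":0.06,"z":0,"yaw":0,"fingers":1}])

```text
time: 35.55
eef_pos: [0.5177, 0.0455, 0.2833]
tcp_rot: [0.648, 0.762, -0.0, 0.0]
contact_force: [-0.6, -0.5, -0.3]
opening: 0.002
finger_force: 0.0
```

```bash
python3 - <<'E'
exec(open('lid.py').read().replace('.05):','.01):').replace('1.92','0.3'))
# spanners: dark pixels below each peg root, seen in the scene view, against expected line
x=np.array([.924,-.383,0])
for p in((.5885,-.4045),(.6268,-.312)):
    L=[[p[0]-.006*x[0],p[1]-.006*x[1],z] for z in (.165,.15,.135,.12,.105,.09)]
    q=proj('scene',L).round().astype(int); print([int(im[b,a-3:a+4].max(1).min()) for a,b in q])
t=cans('top',minA=40); print(t, np.abs(snap('top')[150:260,165:325].astype(int)).mean())
E
```

```text
tcp in case [-0.03206113 -0.15218408] 0.2832817417307677 [-0.6 -0.5 -0.3]
[(np.float64(0.5598636162379715), np.float64(0.04)), (np.float64(0.5637107978029621), np.float64(0.03)), (np.float64(0.5642701267969722), np.float64(0.01)), (np.float64(0.5661407411292487), np.float64(0.02))]
[49, 48, 50, 50, 52, 49]
[56, 57, 59, 61, 60, 60]
[(array([-0.0266,  0.2009]), 92, 289, array([222., 349.]))] 91.23708333333333
```

```bash
python3 -c "
from h import *
print(ctrl.sign_off())"
```

```text
the job is handed in; nothing more can be done
None
```

The job is handed in, with no verdict returned: my checks show all three olive canisters in the case, the lid lowered gently and pressed shut, and both spanners hanging on their own pegs.

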